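# Turn the half-lapped oak block over in its routing jig

### The job

The oak block in the routing jig has its half lap cut in the upper face and must be turned over for the other side: swing the toggle clamp's handle right back to free it, take the block out and stand it on its square end so that you can let go and take it again from the opposite side, then lay it back on the jig's board with the lap face underneath, square end up against the end stop and long side up against the fence. Finally bring the handle fully upright again so that the clamp holds the block down. Do not let the block drop or topple, and leave the other things on the bench where they are.

Things in the scene. Friction and masses are not known exactly. Their poses are not given: they have to be found in the camera images.
- jig: Routing jig fixed to the bench. Origin on the bench top, right below the inner corner of fence and end stop. x runs along the fence to the end stop (roughly away from the robot), y across to fence and clamp (roughly the robot's left), z up. Plywood board 15 mm thick, x -135 to +30, y -65 to +165 mm. The bench right of the board (y -185 to -65, x -135 to -30 mm) is free.
- corner (a point): Inner corner of fence and end stop on the board's top, 15 mm above the bench, axes as the jig. Both strips are 10 mm high. Fence: x -135 to 0, y 0 to 18 mm. End stop: x 0 to 18, y -55 to 0 mm. The block belongs in the quarter x < 0, y < 0.
- block: Oak block 110 x 48 x 50 mm, about 170 g; the last 30 mm at one end is a half lap, 25 mm thick. Origin: centre of the 110 x 48 x 50 envelope. x points to the square end (+55 mm); the lap is at x -55 to -25, z -25 to 0. z points out of the face the lap is cut from. Centre of mass x +6, z -2 mm. It starts in the corner, z up, x along the jig's x; it ends there with z down and x again along the jig's x.
- square_end (a point): Centre of the block's square end face (48 x 50 mm), on which it stands steadily. In the jig this end touches the end stop.
- lap_end (a point): Centre of the end face of the lap, the thin end of the block (48 x 25 mm; it would not stand on it).
- clamp (a joint): Toggle clamp handle, rad: 0 = upright, clamped, at its stop; 1.35 = fully back, away from the fence (to jig +y), the arm then stands clear, turned up by 104 degrees. Fixed hinge parallel to the jig's x. A link drives the arm: near 0 it hardly moves (over-centre lock), past 0.3 it rises quickly. Takes under 5 N at the grip; stays where it is put at both ends.
- clamp_hinge (a point): Hinge of the clamp handle, 56 mm above the bench, at jig x -45, y +135 mm, on a steel clamp whose fixed cheeks reach 97 mm above the bench, on a wooden riser (jig x -67 to -23, y 62 to 152 mm).
- clamp_grip (a point): Point in the handle's red grip, 110 mm from the hinge; at 0 straight above the hinge. The grip is 18 mm wide along the jig's x and 14 mm thick, from 42 to 147 mm from the hinge. Pinched from above across the 18 mm, it turns between the fingers as it swings.
- clamp_pad: Rubber tip 18 mm wide under the end of the clamping arm, sprung by 5 mm. Clamped, it presses about 3 N on the block's top at jig x -45, y -24 mm, 65 mm above the bench. Arm: 108 mm from its pivot (jig y +84, 88 mm above the bench) to the tip; fully open, it reaches 205 mm above the bench and the tip stays beyond jig y +80. Origin: centre of the tip's lower face.
- glue: White glue bottle 60 mm wide, 190 mm tall, bystander. Origin under its centre.
- mallet: Wooden mallet 310 mm long, head 130 x 75 x 60 mm, lying on the bench, bystander. Origin on the bench below the middle of its length.
- sander: Cork sanding block 110 x 60 x 28 mm, bystander. Origin under its centre.
- tin: Closed metal screw tin 84 mm wide, 55 mm high, bystander. Origin under its centre.
- fclamp: Heavy bar clamp 420 mm long lying on the bench beyond the jig, 28 mm high, stays put. Origin under the middle of its bar.
- pencil: Flat carpenter's pencil 165 mm long, 7 mm thick, on the jig's board beyond the toggle clamp, along the jig's y, bystander. Origin under its middle.
- offcut: Plain wood offcut 55 x 40 x 20 mm on the jig's board behind the near end of the fence, bystander. Origin under its centre.
- square: Try square lying on the bench left of the robot, 100 mm stock, 150 mm blade, bystander. Origin under the end of the stock.
Things that resemble listed ones, but are neither listed nor needed, are in the scene too. What is meant by the block is not grey or orange, and is the smaller of those in its own colour.

How it is judged:
By the outcome, as a careful person would: the job done as asked, in the order asked, and still so for the second after the job is handed in, with the robot touching nothing.
It also fails if it takes over 72 s, if anything falls off the work surface, if the arm or the gripper's body presses on something with over 40 N, if the wrist force passes 120 N, or if a joint passes its speed limit or range.

### The arm

A 6-joint arm with a two-finger parallel gripper is mounted at the origin on the work surface. World frame = base frame: x ahead of the robot, y to its left, z up, the work surface at z = 0. Lengths are in m, angles in rad, forces in N, time in s.
With the tool pointing down it reaches from about 0.35 to 0.975 m from the base axis. Payload 4.9 kg.
Tool frame: the origin (TCP) lies midway between the tips of the shut fingers; the grasp point (between the pads) lies 19 mm behind it (manip.pinch_z is the distance from the TCP to the grasp point, in m); z points along the fingers, y is the direction in which the jaws open and shut (so a half turn about z gives the same grasp; the last joint's range is limited). The gripper opens to 85 mm and grips with 20 to 120 N. Pads are 22 mm wide; open, the fingers measure 114 mm over their backs; the gripper's body (76 mm by 85 mm) begins 54 mm behind the grasp point. The pads swing forward as they close: fully open they stand 13 mm farther back than shut.
Start: joints at [-1.348, 0.053, 1.613, -0, 1.476, -0.119], TCP at [0.209, -0.589, 0.231] pointing down, gripper open.
Joint ranges: [-3.01, 3.01], [-1.01, 2.22], [0.06, 2.58], [-1.02, 4.17], [0.09, 2.62], [-3.14, 3.14]. Speed limits (rad/s): [2.57, 2.57, 3.14, 3.14, 3.14, 3.14].

### API

Orientations are given as a unit quaternion [w, x, y, z].
In Python, from plant import manip gives the robot as it stands.
- The arm moves only by the tool drive_tool, never from a script. Its argument "commands" is text: rows parted by semicolons, each of 5 numbers parted by spaces: the finger opening in mm, from 0 to 85.4, then the shift along the tool's x, y, z in units of 30 mm (1.0 is 30 mm), then the turn about the tool's z in degrees. A call has exactly 8 rows; each row shifts and turns the commanded pose from where the row before left it, along the tool's axes as they then stand; what a row does not reach is not made up. A row lasts 1/8 s, in which the tool goes at most 62.5 mm and 10.7 degrees, less where a joint would pass 70% of its speed; a pose out of reach is approached as far as the arm can. A call is refused whole if a number of a shift passes 1 or a number of a turn 10.7, either way. A call with a gripper value outside its range is refused whole. The fingers move at their own pace and stop on an object; the grip force is fixed at half the most. Time passes only in rows, so rows that do not move let the fingers close, or fill a call up. It gives the time, the measured TCP pose, the force and the opening at its end, in the units of the state.
- manip.state(): the state, without advancing time (a new reading comes with each control period).
- manip.grab_frame(name): name is "side" or "top"; returns the picture (400x640x3 uint8, red, green, blue); there is no depth.
- manip.camera_params(name): a dict with "fx", "fy", "cx", "cy" (pixels), "xyz" and "orientation" of the camera in the world. Camera axes: x right, y down, z forward; pixel columns grow to the right and rows downward; lengths in m; the calibration is good to about 2 mm. A picture is of the moment at which its call begins. camera_params takes no time and is no camera call.
- manip.job_done(): hands the job in, once; it reports no verdict.
The state is a dict: "time": time; "joint_pos": joint angles; "joint_vel": joint speeds; "joint_efforts": joint torques, N m; "tool_pos": TCP position; "tool_rot": TCP orientation; "contact_force": force on the tool from outside, world axes, zero at the start; "ft_torque": the same for the moment, N m; "gripper_width": opening from 0.0 (shut) to 1.0 (fully open).
Only numpy, scipy, OpenCV 4.12 (cv2) and the standard library are available. Lean on these libraries where they do the work, as an engineer would, in place of code of your own. Each camera call takes 0.05 s, during which the arm holds its last target. There are 200 camera calls.

## Working session

There is one attempt and no reset: what is moved stays moved. The work goes in short steps, Python scripts to look and compute and a tool call to move; the robot and the scene stay as the last step left them, time stands still between calls to the robot, and variables do not carry over. Pictures are saved under pics/ and viewed, about 8 in all and at most 12, crops included, and the job is handed in when it is done.

Besides the shell and the picture viewer there is one more tool, called as name(argument=value, ...) on one line, values as JSON. drive_tool: Moves the arm, as the interface text tells. Its arguments: {"type":"object","properties":{"commands":{"type":"string"}},"required":["commands"]}

```bash
ls; mkdir -p pics
python3 - <<'E'
from plant import manip
import cv2
print(manip.state(), manip.pinch_z)
for n in("side","top"):
    f=manip.grab_frame(n); cv2.imwrite(f"pics/{n}0.png",f[:,:,::-1]); print(n,manip.camera_params(n))
E
```

```text
pics
{'time': 0.0, 'joint_pos': array([-1.34799203e+00,  5.33652831e-02,  1.61427426e+00,  2.03713310e-05,
        1.47598280e+00, -1.19017530e-01]), 'joint_vel': array([ 0.00061407,  0.00167104,  0.00075832,  0.00098409, -0.00019399,
        0.00111386]), 'joint_efforts': array([ 3.10932810e-03, -3.93679476e+01, -3.70170593e+01,  2.98567033e-05,
        6.94394927e-03,  8.05436144e-06]), 'tool_pos': array([ 0.20936243, -0.58824424,  0.23006958]), 'tool_rot': array([-1.01400318e-03,  9.85429906e-01,  1.70079011e-01, -4.25147379e-05]), 'contact_force': array([-0.14281552,  0.47660002, -0.01577437]), 'ft_torque': array([ 0.02026441,  0.01446774, -0.01988612]), 'gripper_width': 1.001150847694678} 0.0187
side {'fx': 432.2027596456261, 'fy': 432.2027596456261, 'cx': 319.4716759837451, 'cy': 193.3150141150666, 'xyz': array([ 0.26167761, -1.08036857,  1.10423588]), 'orientation': array([-0.40004765,  0.90459959, -0.13450667,  0.0597446 ])}
top {'fx': 473.7724463578229, 'fy': 473.7724463578229, 'cx': 324.7264749020011, 'cy': 194.48110060493514, 'xyz': array([ 0.30912807, -0.03847033,  1.37504063]), 'orientation': array([-0.0749509 ,  0.7349122 , -0.67031231,  0.07048275])}
```

View pics/side0.png

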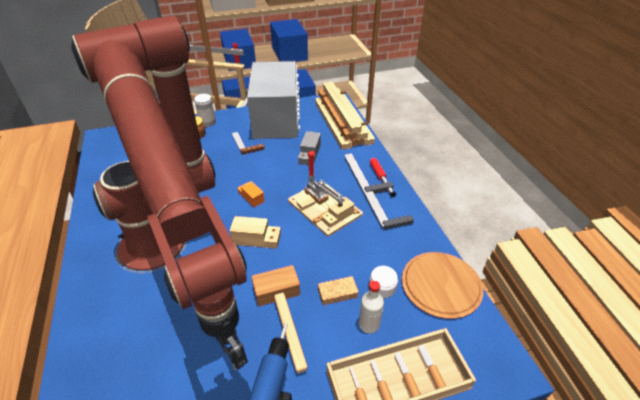

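View pics/top0.png

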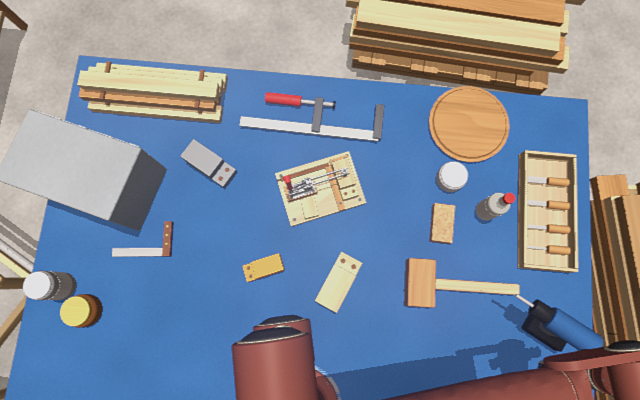

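The top view shows the jig at about (320,187) and the robot base below (290,380), so world x runs up the image and y runs left. There are four candidate blocks:
- oak-coloured in the jig at about (345,185)
- a larger one in the same colour at (340,282)
- orange at (263,267)
- grey at (208,163)

The one in the jig fits, because it is the smaller of the two in its colour. I'll confirm that in an enlarged crop.

Run:
```python
import cv2,numpy as np
t=cv2.imread('pics/top0.png')[145:230,265:375]; s=cv2.imread('pics/side0.png')[145:240,280:370]
t=cv2.resize(t,None,fx=4,fy=4,interpolation=cv2.INTER_CUBIC); s=cv2.resize(s,None,fx=4,fy=4,interpolation=cv2.INTER_CUBIC)
h=max(t.shape[0],s.shape[0]); p=lambda a:cv2.copyMakeBorder(a,0,h-a.shape[0],0,0,cv2.BORDER_CONSTANT)
cv2.imwrite('pics/crop0.png',np.hstack([p(t),p(s)])[:, :800])
```

```text
(no output)
```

View pics/crop0.png

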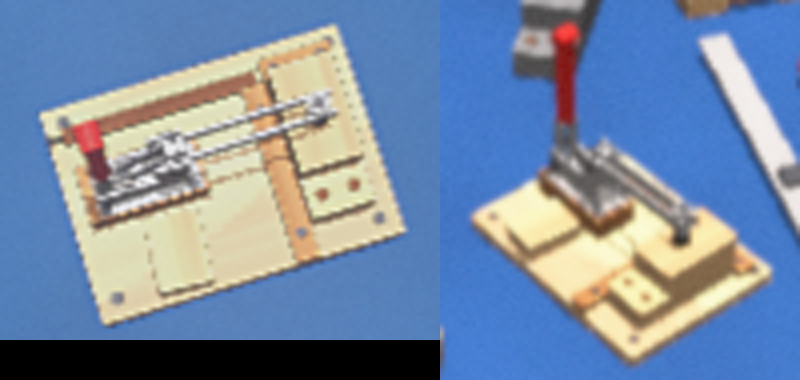

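The crop shows the block in the corner. Its thin lap, with two dots, points toward the robot, at top-crop (335,190), and the clamp pad is on top. It is clearly the smaller oak piece. Now I'll fit the board's four corners in both views.

```bash
cat > h.py <<'E'
from plant import manip
import cv2, numpy as np
from scipy.spatial.transform import Rotation as R
def q2R(q): return R.from_quat([q[1],q[2],q[3],q[0]]).as_matrix()
def ray(n,px):
    c=manip.camera_params(n); px=np.atleast_2d(np.array(px,float))
    d=np.c_[(px[:,0]-c['cx'])/c['fx'],(px[:,1]-c['cy'])/c['fy'],np.ones(len(px))]
    return c['xyz'],d@q2R(c['orientation']).T
def onplane(n,px,z):
    o,d=ray(n,px); return o+d*((z-o[2])/d[:,2])[:,None]
def proj(n,P):
    c=manip.camera_params(n); p=(np.atleast_2d(P)-c['xyz'])@q2R(c['orientation'])
    return np.c_[c['fx']*p[:,0]/p[:,2]+c['cx'],c['fy']*p[:,1]/p[:,2]+c['cy']]
def tri(pa,pb):
    (o1,d1),(o2,d2)=ray('top',pa),ray('side',pb); d1,d2=d1[0],d2[0]
    A=np.c_[d1,-d2]; s=np.linalg.lstsq(A,o2-o1,rcond=None)[0]
    a,b=o1+s[0]*d1,o2+s[1]*d2; return (a+b)/2,np.linalg.norm(a-b)
E
python3 - <<'E'
from h import *
M=np.array([[30,165],[30,-65],[-135,-65],[-135,165]])/1e3
for n,roi in(("top",(265,140,380,235)),("side",(280,175,370,240))):
    im=cv2.imread(f'pics/{n}0.png'); x0,y0,x1,y1=roi; c=im[y0:y1,x0:x1].astype(int)
    m=((c[:,:,0]-c[:,:,2])<20).astype(np.uint8)  # not blue
    m=cv2.morphologyEx(m,cv2.MORPH_OPEN,np.ones((5,5),np.uint8))
    C=max(cv2.findContours(m,0,2)[0],key=cv2.contourArea)
    P=C[:,0]+[x0,y0]
    if n=="side": 
        print("side contour px",cv2.approxPolyDP(C,3,True)[:,0].tolist())
    W=onplane(n,P,0.015)[:,:2]
    r=cv2.minAreaRect((W*1000).astype(np.float32)); print(n,r)
    for q in cv2.boxPoints(r): print(q)
    a=cv2.approxPolyDP((W*1000).astype(np.float32)[:,None],8,True)[:,0]; print(a)
    # red grip
    hsv=cv2.cvtColor(im[y0-40:y1,x0:x1],cv2.COLOR_BGR2HSV); rm=cv2.inRange(hsv,(0,190,90),(6,255,255))|cv2.inRange(hsv,(174,190,90),(180,255,255))
    ys,xs=np.nonzero(rm); print('red',xs.min()+x0,xs.max()+x0,ys.min()+y0-40,ys.max()+y0-40,len(xs))
E
```

```text
top ((611.2557983398438, -1.0980682373046875), (167.76211547851562, 231.9009246826172), 22.76188087463379)
[489.04584  73.36849]
[ 578.76886 -140.47217]
[733.46576 -75.56463]
[643.74274 138.27603]
[[ 728.5577    -77.083565]
 [ 644.0899    132.85707 ]
 [ 493.60925    75.1018  ]
 [ 577.92584  -133.30905 ]]Traceback (most recent call last):
  File "<stdin>", line 17, in <module>
    return umr_minimum(a, axis, None, out, keepdims, initial, where)
ValueError: zero-size array to reduction operation minimum which has no identity
```

```bash
cat >> h.py <<'E'
def jigT(org,yaw):  # jig->world
    c,s=np.cos(yaw),np.sin(yaw); return lambda p:(np.atleast_2d(p)@np.array([[c,s,0],[-s,c,0],[0,0,1]])+[org[0],org[1],0])
E
python3 - <<'E'
from h import *
from scipy.optimize import least_squares
yaw=np.radians(22.76); cen=np.array([.61126,-.0011])
J0=[*(cen-np.array([[np.cos(yaw),-np.sin(yaw)],[np.sin(yaw),np.cos(yaw)]])@[-.0525,.05]),yaw]
M=np.array([[30,165,15],[30,-65,15],[-135,-65,15],[-135,165,15]])/1e3
for n in("top","side"):
    im=cv2.imread(f'pics/{n}0.png').astype(float); g=cv2.GaussianBlur(im[:,:,2]-im[:,:,0],(0,0),.8)
    # subpixel edge points: march from inside to outside over each edge
    pts=[];lab=[]
    K=jigT(J0[:2],J0[2])(M); c=K.mean(0)
    for e in range(4):
        a,b=K[e],K[(e+1)%4]; out=(a+b)/2-c; out/=np.linalg.norm(out)
        for t in np.linspace(.06,.94,40):
            p=a+(b-a)*t; q=p+out*np.linspace(-.012,.012,49)[:,None]
            uv=proj(n,q).astype(np.float32); v=cv2.remap(g.astype(np.float32),uv[:,:1],uv[:,1:],cv2.INTER_LINEAR)[:,0]
            d=-np.diff(v); i=d.argmax()
            if v[0]>-20 and v[-1]<-40 : 
                k=np.flatnonzero((v[:-1]>=(v[0]+v[-1])/2)&(v[1:]<(v[0]+v[-1])/2))
                if len(k): pts.append(q[k[-1]]); lab.append(e)
    pts=np.array(pts);lab=np.array(lab)
    def res(x):
        p=pts[:,:2]-x[:2]; ca,sa=np.cos(x[2]),np.sin(x[2]); l=np.c_[p[:,0]*ca+p[:,1]*sa,-p[:,0]*sa+p[:,1]*ca]
        return np.where(lab==0,l[:,0]-.03,np.where(lab==1,l[:,1]+.065,np.where(lab==2,l[:,0]+.135,l[:,1]-.165)))*1e3
    s=least_squares(res,J0,loss='soft_l1'); r=res(s.x)
    print(n,s.x[:2],np.degrees(s.x[2]),[(int((lab==e).sum()),round(float(np.median(r[lab==e])),2)) for e in range(4)])
    hsv=cv2.cvtColor(im.astype(np.uint8),cv2.COLOR_BGR2HSV); T=jigT(s.x[:2],s.x[2])
    u,v=proj(n,T([-.045,.135,.203]))[0]; print('pred grip top',u,v,'grip pt',proj(n,T([-.045,.135,.166]))[0])
    print('block corners',proj(n,T(np.array([[0,0,65],[0,-48,65],[-80,-48,65],[-110,-48,40]])/1e3)).round(1).tolist())
    u,v=int(u),int(v); sub=hsv[v-20:v+45,u-20:u+20]; m=((sub[:,:,0]<8)|(sub[:,:,0]>172))&(sub[:,:,1]>150)
    ys,xs=np.nonzero(m); print('red box',xs.min()+u-20,xs.max()+u-20,ys.min()+v-20,ys.max()+v-20)
E
```

```text
top [ 0.67907896 -0.02696066] 22.604036621942225 [(40, 1.22), (40, -0.56), (40, -0.99), (40, 0.47)]
pred grip top 286.71694300542845 178.61843721235783 grip pt [287.78154129 181.97020546]
block corners [[331.1, 161.9], [347.0, 157.1], [355.7, 183.0], [358.4, 194.6]]
red box 284 289 175 182
side [ 0.67711292 -0.03351666] 21.649249386823172 [(40, 3.33), (40, -1.84), (40, -3.93), (30, 6.54)]
pred grip top 311.6209508040752 152.6606638985304 grip pt [311.74464219 161.11576938]
block corners [[345.5, 197.2], [354.6, 204.5], [337.0, 214.7], [330.1, 223.8]]
red box 308 314 151 174
```

```bash
cat >> h.py <<'E'
ORG=np.array([.6799,-.0266]); YAW=np.radians(22.6); J=jigT(ORG,YAW)
def inv(p): p=np.array(p,float); c,s=np.cos(YAW),np.sin(YAW); d=p[:2]-ORG; return np.array([d[0]*c+d[1]*s,-d[0]*s+d[1]*c,p[2]])
def st():
    s=manip.state(); w,x,y,z=s['tool_rot']; X=q2R(s['tool_rot'])[:,0]
    print('t',round(s['time'],2),'TCP jig mm',(inv(s['tool_pos'])*1e3).round(1),'psi-jig',round(np.degrees(np.arctan2(X[1],X[0])-YAW),1),'F',s['contact_force'].round(1),'T',s['ft_torque'].round(2),'w',round(s['gripper_width']*85.4,1),'q',s['joint_pos'].round(2)); return s
E
python3 - <<'E'
from h import *
st()
print('grip top tri',[ (inv(a)*1e3).round(1) if i==0 else a for i,a in enumerate(tri([286.5,178.5],[311,152]))])
im={n:cv2.imread(f'pics/{n}0.png') for n in('top','side')}
for n in im:
    for nm,p in(('grip top',[-45,135,203]),('grip low',[-45,135,98]),('board NR',[-135,-65,15]),('board NR0',[-135,-65,0]),('board FR',[30,-65,15]),('board NL',[-135,165,15]),('blk',[0,-48,65]),('blk2',[-80,-48,65])):
        print(n,nm,proj(n,J(np.array(p)/1e3)).round(1)[0],end=' ')
    print()
for nm,n,p,z in(('glue','top',(505,198),.19),('tin','top',(453,172),.055),('sander','top',(443,223),.028),('malletR','top',(518,289),.03),('malletL','top',(408,282),.06),('offcut','top',(309,207),.035)): 
    w=onplane(n,[p],z)[0]; print(nm,w.round(3),(inv(w)*1e3).round())
E
```

```text
t 0.1 TCP jig mm [-650.3 -337.7  230.2] psi-jig -3.0 F [-0.1  0.2  0.3] T [ 0.05  0.04 -0.05] w 85.0 q [-1.35  0.05  1.61  0.    1.48 -0.12]
grip top tri [array([-45.7, 135.7, 201.9]), np.float64(0.001249457363828908)]
top grip top [286.6 178.3] top grip low [289.5 187.3] top board NR [365.8 202.4] top board NR0 [365.4 203.3] top board FR [348.4 150.7] top board NL [290.4 225.6] top blk [346.9 156.8] top blk2 [355.6 182.7] 
side grip top [311.5 151.7] side grip low [311.8 175. ] side board NR [328.3 233.7] side board NR0 [328.2 236.7] side board FR [363.4 211.9] side board NL [288.  198.1] side blk [354.8 203. ] side blk2 [337.6 213.3] 
glue [ 0.589 -0.479  0.19 ] [-257. -383.  190.]
tin [ 0.684 -0.379  0.055] [-131. -327.   55.]
sander [ 0.538 -0.363  0.028] [-260. -256.   28.]
malletR [ 0.371 -0.578  0.03 ] [-497. -390.   30.]
malletL [ 0.361 -0.266  0.06 ] [-386.  -99.   60.]
offcut [0.548 0.025 0.035] [-102.   98.   35.]
```

Measurements agree to about 1 mm in both views: grip top (-45.7, 135.7, 202), expected (-45, 135, 203). Next I raise the tool and turn the jaws along jig x.

drive_tool(commands="60 0 0 -0.3 -10.3; 60 0 0 -0.3 -10.3; 60 0 0 -0.3 -10.3; 60 0 0 -0.3 -10.3; 60 0 0 -0.3 -10.3; 60 0 0 -0.3 -10.3; 60 0 0 -0.3 -10.3; 60 0 0 -0.3 -10.3")

```text
time: 1.1
tool_pos: [0.2094, -0.5885, 0.3028]
tool_rot: [-0.0, 0.627, 0.779, 0.0]
contact_force: [-0.3, 0.1, 0.1]
gripper_width: 0.708
```

```bash
python3 -c "
from h import *
st()"
```

```text
t 1.1 TCP jig mm [-650.3 -338.   302.8] psi-jig 79.7 F [-0.3  0.1  0.1] T [-0.02  0.    0.01] w 60.5 q [-1.35  0.02  1.53  0.    1.59 -1.56]
```

drive_tool(commands="45 0 0 0 -10.3; 45 0.69 0.88 0 0; 45 0.69 0.88 0 0; 45 0.69 0.88 0 0; 45 0.69 0.88 0 0; 45 0.69 0.88 0 0; 45 0.69 0.88 0 0; 45 0.69 0.88 0 0")

```text
time: 2.1
tool_pos: [0.3258, -0.3835, 0.3027]
tool_rot: [-0.0, 0.557, 0.83, 0.0]
contact_force: [0.1, 0.0, 0.2]
gripper_width: 0.53
```

drive_tool(commands="45 0.68 0.88 0 0; 45 0.68 0.88 0 0; 45 0.68 0.88 0 0; 45 0.68 0.88 0 0; 45 0.68 0.88 0 0; 45 0.68 0.88 0 0; 45 0.68 0.88 0 0; 45 0.68 0.88 0 0")

```text
time: 3.1
tool_pos: [0.4593, -0.1525, 0.3028]
tool_rot: [-0.0, 0.557, 0.83, -0.0]
contact_force: [0.1, -0.3, 0.1]
gripper_width: 0.53
```

drive_tool(commands="45 0.69 0.87 0 0; 45 0.69 0.87 0 0; 45 0.69 0.87 0 0; 45 0.69 0.87 0 0; 45 0.69 0.87 0 0; 45 0.69 0.87 0 0; 45 0.69 0.87 0 0; 45 0.69 0.87 0 0")

```text
time: 4.1
tool_pos: [0.5897, 0.0798, 0.3026]
tool_rot: [-0.0, 0.557, 0.83, -0.0]
contact_force: [0.4, 0.2, 0.2]
gripper_width: 0.524
```

```bash
python3 -c "
from h import *
st()"
```

```text
t 4.1 TCP jig mm [-42.4 132.9 302.6] psi-jig 89.7 F [0.4 0.2 0.2] T [-0.03  0.02  0.03] w 44.7 q [ 0.01 -0.05  1.6  -0.    1.59 -0.38]
```

drive_tool(commands="45 0.07 -0.08 0.85 0; 45 0 0 0.85 0; 45 0 0 0.85 0; 45 0 0 0.85 0; 45 0 0 0.85 0; 45 0 0 0.85 0; 10 0 0 0 0; 10 0 0 0 0")

```text
time: 5.1
tool_pos: [0.5837, 0.0792, 0.149]
tool_rot: [-0.003, 0.557, 0.831, -0.003]
contact_force: [-10.0, -4.5, -2.8]
gripper_width: 0.203
```

```bash
python3 -c "
from h import *
st()
th=np.linspace(0,1.37,17);P=np.c_[110*np.sin(th),110*np.cos(th)]/30
print(np.diff(P,axis=0).round(2).tolist())"
```

```text
t 5.1 TCP jig mm [-48.2 134.6 149. ] psi-jig 89.7 F [-10.   -4.5  -2.8] T [-0.41  0.98  0.15] w 17.4 q [ 0.01  0.04  1.77 -0.    1.34 -0.38]
[[0.31, -0.01], [0.31, -0.04], [0.31, -0.07], [0.3, -0.09], [0.29, -0.12], [0.28, -0.14], [0.27, -0.17], [0.25, -0.19], [0.23, -0.21], [0.22, -0.23], [0.2, -0.25], [0.17, -0.26], [0.15, -0.28], [0.13, -0.29], [0.1, -0.3], [0.08, -0.3]]
```

drive_tool(commands="10 0 -0.09 0 0; 10 0.31 0 0.01 0; 10 0.31 0 0.04 0; 10 0.31 0 0.07 0; 10 0.30 0 0.09 0; 10 0.29 0 0.12 0; 10 0.28 0 0.14 0; 10 0.27 0 0.17 0")

```text
time: 6.1
tool_pos: [0.561, 0.1338, 0.1345]
tool_rot: [0.002, 0.557, 0.831, -0.002]
contact_force: [-9.9, -8.6, 9.7]
gripper_width: 0.201
```

```bash
python3 -c "
from h import *
st()"
```

```text
t 6.1 TCP jig mm [-48.1 193.8 134.5] psi-jig 89.7 F [-9.9 -8.6  9.7] T [-1.9   0.9   0.24] w 17.2 q [ 0.11  0.02  1.81 -0.01  1.31 -0.28]
```

drive_tool(commands="10 0.25 0 0.19 0; 10 0.23 0 0.21 0; 10 0.22 0 0.23 0; 10 0.20 0 0.25 0; 10 0.17 0 0.26 0; 10 0.15 0 0.28 0; 10 0.13 0 0.29 0; 10 0.10 0 0.30 0")

```text
time: 7.1
tool_pos: [0.5426, 0.1777, 0.0737]
tool_rot: [-0.002, 0.557, 0.831, -0.001]
contact_force: [-14.7, 1.6, 11.1]
gripper_width: 0.201
```

```bash
python3 -c "
from h import *
st()"
```

```text
t 7.1 TCP jig mm [-48.3 241.4  73.7] psi-jig 89.8 F [-14.7   1.6  11.1] T [-0.28  1.75  0.14] w 17.2 q [ 0.19  0.08  1.86  0.    1.2  -0.21]
```

drive_tool(commands="10 0.08 0 0.30 0; 10 0.02 0 0.12 0; 10 0 0 0 0; 10 0 0 0 0; 45 0 0 0 0; 45 0 0 0 0; 45 0 0 -0.8 0; 45 0 0 -0.8 0")

```text
time: 8.1
tool_pos: [0.5434, 0.1792, 0.1073]
tool_rot: [0.0, 0.557, 0.83, 0.0]
contact_force: [0.2, 0.1, 0.1]
gripper_width: 0.526
```

Run:
```python
from h import *
st()
a=manip.grab_frame('side')[:,:,::-1][120:250,260:400]; b=manip.grab_frame('top')[:,:,::-1][120:250,240:380]
cv2.imwrite('pics/c1.png',cv2.resize(np.hstack([a,b]),None,fx=2.8,fy=2.8,interpolation=cv2.INTER_CUBIC))
```

```text
t 8.1 TCP jig mm [-47.  242.4 107.3] psi-jig 89.7 F [0.2 0.1 0.1] T [-0.05 -0.   -0.04] w 44.9 q [ 0.19  0.04  1.84 -0.    1.26 -0.2 ]
```

View pics/c1.png

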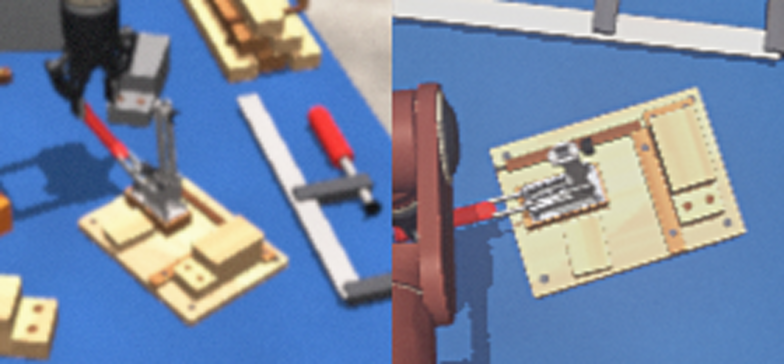

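The pictures show the clamp arm standing up at side-crop (165,140), past vertical. The handle is laid back to +y and the block is free in the corner. Next I lift, turn, and move over the lap.

drive_tool(commands="60 0 0 -0.73 10.7; 60 0 0 -0.73 10.7; 60 0 0 -0.73 10.7; 60 0 0 -0.73 10.7; 60 0 0 -0.73 10.7; 60 0 0 -0.73 10.7; 60 0 0 -0.73 10.7; 60 0 0 -0.73 10.7")

```text
time: 9.2
tool_pos: [0.5429, 0.1792, 0.2813]
tool_rot: [0.0, 0.974, 0.228, -0.0]
contact_force: [-0.3, -0.2, 0.4]
gripper_width: 0.701
```

drive_tool(commands="75 0 0 0 4.1; 75 -0.2 0.9 0 0; 75 -0.2 0.9 0 0; 75 -0.2 0.9 0 0; 75 -0.2 0.9 0 0; 75 -0.2 0.9 0 0; 75 -0.2 0.9 0 0; 75 -0.2 0.9 0 0")

```text
time: 10.2
tool_pos: [0.5768, -0.0124, 0.2806]
tool_rot: [-0.0, 0.981, 0.196, -0.0]
contact_force: [-0.1, -0.1, 0.4]
gripper_width: 0.884
```

Run:
```python
from h import *
st()
# handle angle check: red grip tip in both views
for n in('top','side'):
    im=manip.grab_frame(n)[:,:,::-1].copy(); cv2.imwrite(f'pics/h_{n}.png',im); hsv=cv2.cvtColor(im,cv2.COLOR_BGR2HSV)
    m=(((hsv[:,:,0]<6)|(hsv[:,:,0]>174))&(hsv[:,:,1]>180)&(hsv[:,:,2]>110)).astype(np.uint8)
    k,l,s,c=cv2.connectedComponentsWithStats(m)
    t=proj(n,J(np.array([[-45,135+95*np.sin(1.35),56+95*np.cos(1.35)]])/1e3))[0]; print(n,'expected mid',t.round(1),'end',proj(n,J(np.array([[-45,135+147*np.sin(1.35),56+147*np.cos(1.35)]])/1e3)).round(1))
    for i in range(1,k):
        if s[i,4]>8 and np.hypot(*(c[i]-t))<40: print(s[i],c[i].round(1))
```

```text
t 10.2 TCP jig mm [-89.8  52.7 280.6] psi-jig -0.0 F [-0.1 -0.1  0.4] T [ 0.02 -0.01  0.02] w 75.5 q [-0.15 -0.09  1.67 -0.    1.56  1.03]
top expected mid [258.2 198.6] end [[239.9 203.2]]
side expected mid [296.5 167.2] end [[288.4 158.4]]
[288 159  12  14  29] [292.6 163.9]
```

Handle confirmed fully back: its end is at side pixel (288,159), expected (288.4,158.4). Now down to the lap.

drive_tool(commands="75 -0.09 0.85 0 0; 75 -0.09 0.85 0 0; 75 -0.09 0.85 0 0; 75 0 0 0.9 0; 75 0 0 0.9 0; 75 0 0 0.9 0; 75 0 0 0.9 0; 75 0 0 0.9 0")

```text
time: 11.3
tool_pos: [0.5986, -0.0851, 0.1452]
tool_rot: [-0.0, 0.981, 0.196, -0.0]
contact_force: [0.3, -0.4, 0.2]
gripper_width: 0.88
```

```bash
python3 -c "
from h import *
st()"
```

```text
t 11.3 TCP jig mm [-97.5 -22.8 145.2] psi-jig -0.0 F [ 0.3 -0.4  0.2] T [-0.04  0.    0.01] w 75.2 q [-0.26  0.07  1.74  0.    1.33  0.91]
```

drive_tool(commands="75 0 0.04 0.9 0; 75 0 0 0.9 0; 75 0 0 0.9 0; 75 0 0 0.8 0; 75 0 0 0.45 0; 38 0 0 0 0; 38 0 0 0 0; 38 0 0 0 0")

```text
time: 12.3
tool_pos: [0.5997, -0.0864, 0.029]
tool_rot: [0.0, 0.981, 0.196, 0.001]
contact_force: [0.4, -0.4, -0.5]
gripper_width: 0.539
```

```bash
python3 -c "
from h import *
st()"
```

```text
t 12.3 TCP jig mm [-97.  -24.4  29. ] psi-jig -0.0 F [ 0.4 -0.4 -0.5] T [-0.01 -0.04 -0.06] w 46.1 q [-0.27  0.21  1.8  -0.    1.13  0.91]
```

drive_tool(commands="38 0 0 0 0; 38 0 0 -0.2 0; 38 0 0 -0.25 0; 38 0 0 -0.25 0; 38 0 0 -0.25 0; 38 0 0 -0.25 0; 38 0 0 -0.25 0; 38 0 0 -0.25 0")

```text
time: 13.3
tool_pos: [0.5989, -0.0862, 0.0794]
tool_rot: [-0.0, 0.981, 0.196, -0.0]
contact_force: [-0.6, 0.6, -2.0]
gripper_width: 0.539
```

Run:
```python
from h import *
st()
a=manip.grab_frame('side')[:,:,::-1][140:270,270:410]; b=manip.grab_frame('top')[:,:,::-1][120:250,270:410]
cv2.imwrite('pics/c2.png',cv2.resize(np.hstack([a,b]),None,fx=2.8,fy=2.8,interpolation=cv2.INTER_CUBIC))
```

```text
t 13.3 TCP jig mm [-97.6 -23.9  79.4] psi-jig -0.0 F [-0.6  0.6 -2. ] T [-0.06  0.08  0.01] w 46.1 q [-0.27  0.14  1.78  0.    1.22  0.91]
```

View pics/c2.png

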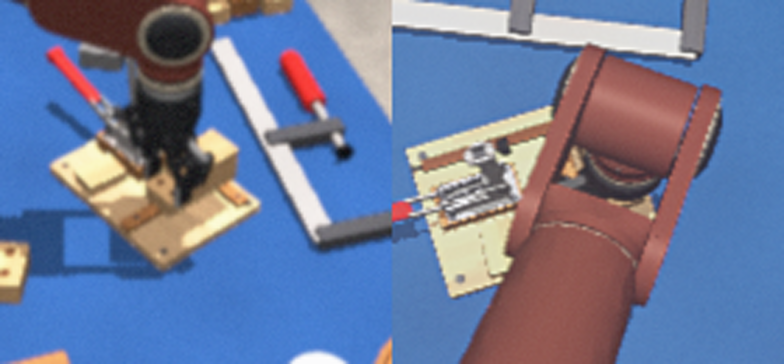

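The side crop shows the block lifted but still level: its top is at (215,150) and the lap front at (160,185). The wrist torque of about 0.08 N·m agrees, so pad friction stops it swinging. I'll set it back, regrip it high on the main body, and pivot it by pushing its square end over the end stop's edge.

drive_tool(commands="38 0 0 0.5 0; 38 0 0 0.5 0; 38 0 0 0.4 0; 38 0 0 0.2 0; 38 0 0 0.09 0; 75 0 0 0 0; 75 0 0 0 0; 75 0 0 -0.4 0")

```text
time: 14.4
tool_pos: [0.5983, -0.086, 0.0397]
tool_rot: [-0.0, 0.981, 0.196, -0.001]
contact_force: [-0.2, 0.3, 0.4]
gripper_width: 0.879
```

```bash
python3 -c "
from h import *
st()"
```

```text
t 14.4 TCP jig mm [-98.2 -23.4  39.7] psi-jig -0.0 F [-0.2  0.3  0.4] T [ 0.05 -0.02 -0.02] w 75.1 q [-0.27  0.2   1.8   0.    1.15  0.91]
```

drive_tool(commands="75 0.5 0 -0.12 0; 75 0.37 0.02 -0.12 0; 75 0 0 0 0; 38 0 0 0 0; 38 0 0 0 0; 38 0 0 0 0; 38 0 0 -0.2 0; 38 0 0.1 0 0")

```text
time: 15.4
tool_pos: [0.6244, -0.0795, 0.0535]
tool_rot: [0.0, 0.981, 0.196, 0.0]
contact_force: [-0.5, -0.5, -2.4]
gripper_width: 0.548
```

```bash
python3 -c "
from h import *
st()
L,h=72,38
f=np.radians([0,5,10,15,22.5,30,37.5,45,52.5,60,67.5,75,82.5,90]);P=np.c_[-L*np.cos(f)+h*np.sin(f),L*np.sin(f)+h*np.cos(f)]
print(P.round(1).tolist()); print((np.diff(P,axis=0)/30).round(2).tolist())"
```

```text
t 15.4 TCP jig mm [-71.6 -27.5  53.5] psi-jig -0.0 F [-0.5 -0.5 -2.4] T [-0.04  0.05  0.02] w 46.8 q [-0.24  0.23  1.73 -0.    1.18  0.93]
[[-72.0, 38.0], [-68.4, 44.1], [-64.3, 49.9], [-59.7, 55.3], [-52.0, 62.7], [-43.4, 68.9], [-34.0, 74.0], [-24.0, 77.8], [-13.7, 80.3], [-3.1, 81.4], [7.6, 81.1], [18.1, 79.4], [28.3, 76.3], [38.0, 72.0]]
[[0.12, 0.2], [0.14, 0.19], [0.15, 0.18], [0.26, 0.24], [0.29, 0.21], [0.31, 0.17], [0.33, 0.13], [0.35, 0.08], [0.35, 0.04], [0.35, -0.01], [0.35, -0.06], [0.34, -0.1], [0.32, -0.14]]
```

drive_tool(commands="38 0.1 0 0 0; 38 0.1 0 0 0; 38 0.12 0 -0.2 0; 38 0.14 0 -0.19 0; 38 0.15 0 -0.18 0; 38 0.26 0 -0.24 0; 38 0.29 0 -0.21 0; 38 0 0 0 0")

```text
time: 16.4
tool_pos: [0.658, -0.0659, 0.0851]
tool_rot: [0.0, 0.981, 0.196, 0.001]
contact_force: [0.3, 0.4, -1.8]
gripper_width: 0.543
```

Run:
```python
from h import *
st()
a=manip.grab_frame('side')[:,:,::-1][140:250,290:390]
cv2.imwrite('pics/c3.png',cv2.resize(a,None,fx=5,fy=5,interpolation=cv2.INTER_CUBIC))
```

```text
t 16.4 TCP jig mm [-35.3 -27.9  85.1] psi-jig 0.0 F [ 0.3  0.4 -1.8] T [ 0.02 -0.04  0.05] w 46.4 q [-0.21  0.26  1.64  0.    1.24  0.96]
```

View pics/c3.png

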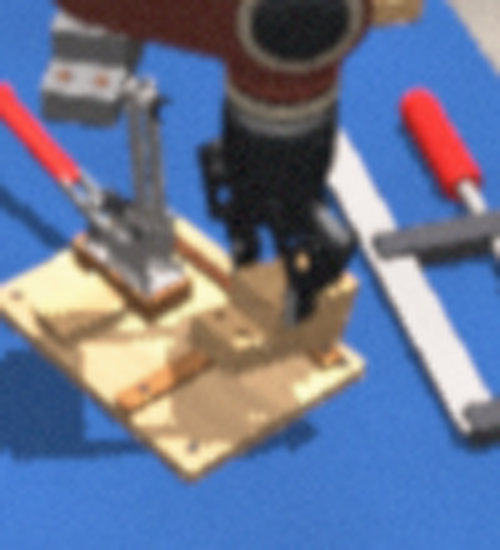

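```bash
cat >> h.py <<'E'
def blk(g_local,tcp_jig,phi,gz=19,flip=1):
    # predicted corners (jig mm) for block pitched phi (square end down) about grip; side y=-24 local
    pts={'sqTop':(55,25),'sqBot':(55,-25),'shTop':(-25,25),'shMid':(-25,0),'lapTop':(-55,0),'lapBot':(-55,-25)}
    f=np.radians(phi); o={}
    for k,(x,z) in pts.items():
        a,b=x-g_local[0],z-g_local[1]
        o[k]=np.array([tcp_jig[0]+flip*(a*np.cos(f)+b*np.sin(f)),tcp_jig[1]-24,tcp_jig[2]+gz-a*np.sin(f)+b*np.cos(f)])
    return o
E
python3 - <<'E'
from h import *
s=st(); t=inv(s['tool_pos'])*1e3
for phi in(0,10,20,30,40):
    o=blk((-17,17),t,phi,gz=12)
    print(phi,{k:((proj('side',J(v/1e3))[0]-[290,140])*5).round().tolist() for k,v in o.items()},round(o['sqBot'][2]))
E
```

```text
t 16.45 TCP jig mm [-35.9 -27.7  84.6] psi-jig 0.0 F [-0.   0.6 -0.8] T [-0.05  0.02 -0.05] w 46.9 q [-0.21  0.26  1.64  0.    1.24  0.96]
0 {'sqTop': [369.0, 253.0], 'sqBot': [364.0, 306.0], 'shTop': [284.0, 304.0], 'shMid': [282.0, 330.0], 'lapTop': [249.0, 350.0], 'lapBot': [248.0, 376.0]} 55
10 {'sqTop': [368.0, 267.0], 'sqBot': [355.0, 323.0], 'shTop': [285.0, 301.0], 'shMid': [279.0, 330.0], 'lapTop': [247.0, 344.0], 'lapBot': [241.0, 373.0]} 43
20 {'sqTop': [365.0, 281.0], 'sqBot': [343.0, 340.0], 'shTop': [287.0, 299.0], 'shMid': [276.0, 330.0], 'lapTop': [246.0, 337.0], 'lapBot': [235.0, 368.0]} 33
30 {'sqTop': [360.0, 296.0], 'sqBot': [330.0, 356.0], 'shTop': [289.0, 297.0], 'shMid': [274.0, 329.0], 'lapTop': [246.0, 330.0], 'lapBot': [231.0, 361.0]} 24
40 {'sqTop': [352.0, 311.0], 'sqBot': [316.0, 370.0], 'shTop': [291.0, 296.0], 'shMid': [273.0, 327.0], 'lapTop': [248.0, 321.0], 'lapBot': [229.0, 352.0]} 18
```

The block did tilt. Its visible corners fit about 10–20° (square end top at crop (355,283)), and then it slid over the stop. I'll go back and push again lower, watching the force.

drive_tool(commands="38 -0.65 0 0 0; 38 -0.65 0 0 0; 38 0 0 0.25 0; 38 0 0 0.25 0; 38 0.25 0 0 0; 38 0.2 0 0 0; 38 0.15 0 0 0; 38 0.1 0 0 0")

```text
time: 17.45
tool_pos: [0.6406, -0.0728, 0.0693]
tool_rot: [0.0, 0.981, 0.196, 0.0]
contact_force: [-0.5, 0.1, -2.1]
gripper_width: 0.546
```

Run:
```python
from h import *
s=st()
im=manip.grab_frame('side')[:,:,::-1]; cv2.imwrite('pics/s4.png',im)
cv2.imwrite('pics/c4.png',cv2.resize(im[170:250,310:380],None,fx=8,fy=7,interpolation=cv2.INTER_CUBIC))
t=inv(s['tool_pos'])*1e3
for phi in(0,10,20,30,40):
    o=blk((-17,17),t,phi,gz=10)
    print(phi,{k:((proj('side',J(v/1e3))[0]-[310,170])*[8,7]).round().tolist() for k,v in o.items()},round(o['sqBot'][2]))
```

```text
t 17.45 TCP jig mm [-54.  -27.6  69.3] psi-jig 0.0 F [-0.5  0.1 -2.1] T [0.   0.   0.02] w 46.6 q [-0.23  0.24  1.69  0.    1.21  0.95]
0 {'sqTop': [398.0, 186.0], 'sqBot': [390.0, 259.0], 'shTop': [260.0, 258.0], 'shMid': [258.0, 294.0], 'lapTop': [205.0, 322.0], 'lapBot': [203.0, 358.0]} 37
10 {'sqTop': [396.0, 204.0], 'sqBot': [375.0, 283.0], 'shTop': [263.0, 254.0], 'shMid': [253.0, 295.0], 'lapTop': [201.0, 314.0], 'lapBot': [192.0, 354.0]} 25
20 {'sqTop': [391.0, 224.0], 'sqBot': [357.0, 306.0], 'shTop': [266.0, 251.0], 'shMid': [249.0, 294.0], 'lapTop': [199.0, 305.0], 'lapBot': [183.0, 347.0]} 15
30 {'sqTop': [383.0, 245.0], 'sqBot': [336.0, 328.0], 'shTop': [269.0, 249.0], 'shMid': [245.0, 292.0], 'lapTop': [200.0, 294.0], 'lapBot': [176.0, 338.0]} 7
40 {'sqTop': [371.0, 266.0], 'sqBot': [313.0, 348.0], 'shTop': [272.0, 246.0], 'shMid': [243.0, 289.0], 'lapTop': [203.0, 282.0], 'lapBot': [173.0, 326.0]} 1
```

View pics/c4.png

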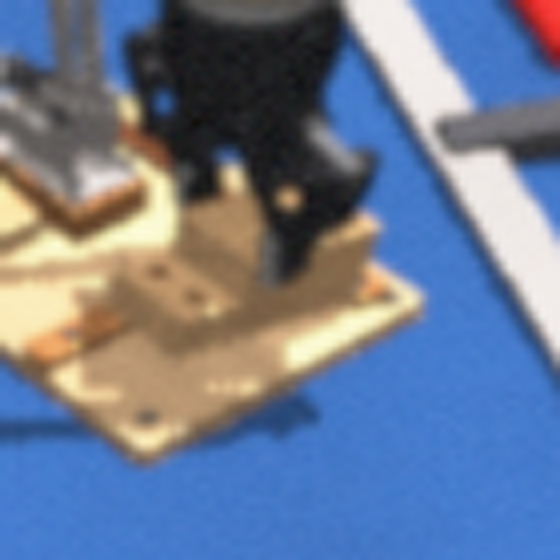

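drive_tool(commands="38 0.1 0 0 0; 38 0.14 0 -0.11 0; 38 0.14 0 -0.11 0; 38 0.14 0 -0.09 0; 38 0.14 0 -0.08 0; 38 0.15 0 -0.07 0; 38 0.15 0 -0.06 0; 38 0 0 0 0")

```text
time: 18.5
tool_pos: [0.6632, -0.0628, 0.083]
tool_rot: [-0.0, 0.981, 0.196, -0.005]
contact_force: [-6.9, -2.5, 0.1]
gripper_width: 0.542
```

Run:
```python
from h import *
s=st()
im=manip.grab_frame('side')[:,:,::-1]; cv2.imwrite('pics/s5.png',im)
cv2.imwrite('pics/c5.png',cv2.resize(im[160:240,310:380],None,fx=8,fy=7,interpolation=cv2.INTER_CUBIC))
t=inv(s['tool_pos'])*1e3
for phi in(10,20,30,40,50):
    o=blk((-17,17),t,phi,gz=10)
    print(phi,{k:((proj('side',J(v/1e3))[0]-[310,160])*[8,7]).round().tolist() for k,v in o.items()},o['sqBot'].round())
```

```text
t 18.5 TCP jig mm [-29.3 -27.   83. ] psi-jig -0.0 F [-6.9 -2.5  0.1] T [-0.64  1.74  0.02] w 46.2 q [-0.2   0.28  1.62 -0.    1.25  0.97]
10 {'sqTop': [438.0, 232.0], 'sqBot': [417.0, 311.0], 'shTop': [306.0, 281.0], 'shMid': [296.0, 321.0], 'lapTop': [245.0, 340.0], 'lapBot': [236.0, 381.0]} [ 34. -51.  39.]
20 {'sqTop': [433.0, 252.0], 'sqBot': [398.0, 335.0], 'shTop': [310.0, 278.0], 'shMid': [292.0, 320.0], 'lapTop': [244.0, 331.0], 'lapBot': [227.0, 373.0]} [ 24. -51.  29.]
30 {'sqTop': [425.0, 273.0], 'sqBot': [378.0, 357.0], 'shTop': [313.0, 275.0], 'shMid': [289.0, 319.0], 'lapTop': [244.0, 320.0], 'lapBot': [220.0, 364.0]} [ 12. -51.  21.]
40 {'sqTop': [413.0, 294.0], 'sqBot': [355.0, 377.0], 'shTop': [316.0, 273.0], 'shMid': [286.0, 316.0], 'lapTop': [247.0, 308.0], 'lapBot': [217.0, 351.0]} [ -1. -51.  15.]
50 {'sqTop': [399.0, 315.0], 'sqBot': [331.0, 394.0], 'shTop': [320.0, 271.0], 'shMid': [285.0, 312.0], 'lapTop': [253.0, 295.0], 'lapBot': [217.0, 337.0]} [-15. -51.  11.]
```

View pics/c5.png

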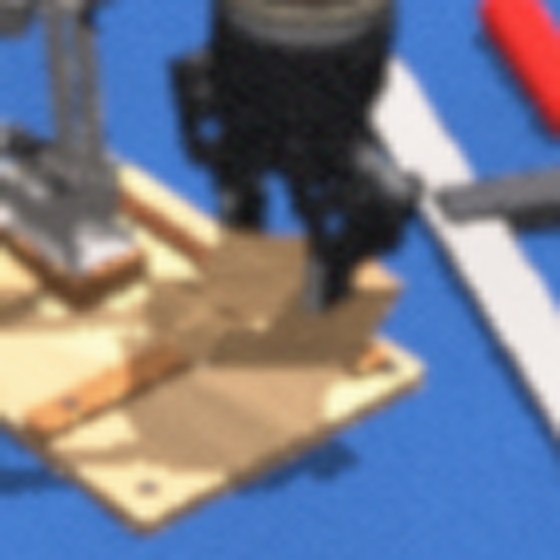

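The side crop shows the tilt at about 38–40°, with the square end's bottom corner at (355,368). The stop pushes back with 7 N, so the pivoting works. I'll continue the arc.

drive_tool(commands="38 0.26 0 -0.10 0; 38 0.23 0 -0.05 0; 38 0.23 0 -0.05 0; 38 0.23 0 -0.01 0; 38 0.23 0 -0.01 0; 38 0.23 0 0.03 0; 38 0.23 0 0.03 0; 38 0 0 0 0")

```text
time: 19.55
tool_pos: [0.7123, -0.0428, 0.0891]
tool_rot: [-0.0, 0.981, 0.196, -0.0]
contact_force: [0.3, 0.1, -1.8]
gripper_width: 0.545
```

Run:
```python
from h import *
s=st()
im=manip.grab_frame('side')[:,:,::-1]; cv2.imwrite('pics/s6.png',im)
```

```text
t 19.55 TCP jig mm [ 23.7 -27.4  89.1] psi-jig 0.0 F [ 0.3  0.1 -1.8] T [ 0.01  0.03 -0.01] w 46.5 q [-0.16  0.37  1.5   0.    1.28  1.01]
```

Run:
```python
from h import *
s=st(); t=inv(s['tool_pos'])*1e3
im=cv2.imread('pics/s6.png')
cv2.imwrite('pics/c6.png',cv2.resize(im[140:230,320:390],None,fx=8,fy=6.5,interpolation=cv2.INTER_CUBIC))
for phi in(30,40,50,60,70,80):
    o=blk((-17,17),t,phi,gz=10)
    print(phi,{k:((proj('side',J(v/1e3))[0]-[320,140])*[8,6.5]).round().tolist() for k,v in o.items()},o['sqBot'].round())
```

```text
t 19.6 TCP jig mm [ 23.4 -27.4  89.2] psi-jig -0.0 F [-0.4 -0.4 -2.5] T [-0.03 -0.06  0.04] w 46.5 q [-0.16  0.37  1.5  -0.    1.28  1.01]
30 {'sqTop': [432.0, 334.0], 'sqBot': [384.0, 411.0], 'shTop': [325.0, 334.0], 'shMid': [301.0, 374.0], 'lapTop': [258.0, 375.0], 'lapBot': [234.0, 415.0]} [ 65. -51.  27.]
40 {'sqTop': [420.0, 354.0], 'sqBot': [362.0, 430.0], 'shTop': [328.0, 332.0], 'shMid': [298.0, 372.0], 'lapTop': [261.0, 364.0], 'lapBot': [231.0, 404.0]} [ 52. -51.  21.]
50 {'sqTop': [406.0, 373.0], 'sqBot': [339.0, 446.0], 'shTop': [331.0, 330.0], 'shMid': [297.0, 368.0], 'lapTop': [267.0, 352.0], 'lapBot': [231.0, 390.0]} [ 37. -51.  17.]
60 {'sqTop': [389.0, 392.0], 'sqBot': [315.0, 459.0], 'shTop': [335.0, 329.0], 'shMid': [296.0, 364.0], 'lapTop': [274.0, 340.0], 'lapBot': [235.0, 376.0]} [ 23. -51.  16.]
70 {'sqTop': [371.0, 409.0], 'sqBot': [292.0, 469.0], 'shTop': [338.0, 329.0], 'shMid': [297.0, 360.0], 'lapTop': [283.0, 328.0], 'lapBot': [241.0, 360.0]} [  9. -51.  17.]
80 {'sqTop': [351.0, 424.0], 'sqBot': [269.0, 476.0], 'shTop': [340.0, 329.0], 'shMid': [298.0, 355.0], 'lapTop': [293.0, 317.0], 'lapBot': [250.0, 343.0]} [ -5. -51.  21.]
```

View pics/c6.png

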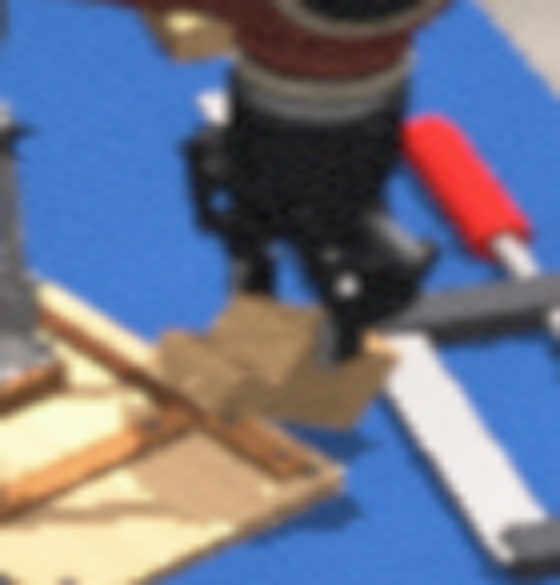

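The side crop shows the block at about 40° (square end bottom corner at (350,430), lap at (235,410)); it slid off the stop again. The force vector implies a pad torsion of roughly 0.45 N·m, so I need a firmer push directed along the face normal. The board's near edge is deeper (15 mm), so I'll use that.

drive_tool(commands="38 0 0 -0.8 0; 38 0 0 -0.8 0; 38 -0.8 0 -0.4 0; 38 -0.9 0 0 0; 38 -0.9 0 0 0; 38 -0.9 0 0 0; 38 -0.9 0 0 0; 38 -0.9 0 0 0")

```text
time: 20.6
tool_pos: [0.5653, -0.1048, 0.1525]
tool_rot: [0.001, 0.981, 0.196, 0.002]
contact_force: [-0.3, 0.5, -0.4]
gripper_width: 0.542
```

drive_tool(commands="38 -0.9 0 0 0; 38 -0.8 0 0 0; 38 0 0 0.8 0; 38 0 0 0.7 0; 38 0 0 0.5 0; 38 0 0 0.4 0; 38 0 0 0 0; 38 0 0 0 0")

```text
time: 21.6
tool_pos: [0.5187, -0.1239, 0.0782]
tool_rot: [0.0, 0.981, 0.196, 0.001]
contact_force: [-0.2, -0.1, -1.1]
gripper_width: 0.543
```

Run:
```python
from h import *
s=st()
```

```text
t 21.6 TCP jig mm [-186.2  -27.8   78.2] psi-jig -0.0 F [-0.2 -0.1 -1.1] T [ 0.09 -0.03 -0.01] w 46.3 q [-0.37 -0.02  1.95  0.    1.21  0.8 ]
```

drive_tool(commands="38 0.25 0 0.07 0; 38 0.22 0 0.07 0; 38 0.19 0 0.07 0; 38 0.18 0 0.07 0; 38 0 0 0 0; 38 0.19 0 -0.06 0; 38 0.19 0 -0.06 0; 38 0 0 0 0")

```text
time: 22.6
tool_pos: [0.5496, -0.1103, 0.0719]
tool_rot: [0.0, 0.981, 0.196, -0.003]
contact_force: [-6.8, -2.9, 2.3]
gripper_width: 0.546
```

Run:
```python
from h import *
s=st(); im=manip.grab_frame('side')[:,:,::-1]; cv2.imwrite('pics/s7.png',im)
```

```text
t 22.6 TCP jig mm [-152.4  -27.2   71.9] psi-jig 0.0 F [-6.8 -2.9  2.3] T [-0.72  1.6  -0.03] w 46.6 q [-0.33  0.06  1.89 -0.    1.2   0.85]
```

drive_tool(commands="38 0.2 0 -0.03 0; 38 0.2 0 -0.02 0; 38 0.2 0 0.01 0; 38 0.2 0 0.01 0; 38 0 0 0 0; 38 0 0 0 0; 38 0 0 0 0; 38 0 0 0 0")

```text
time: 23.65
tool_pos: [0.5723, -0.1011, 0.0732]
tool_rot: [0.0, 0.981, 0.196, -0.003]
contact_force: [-5.9, -2.8, 1.2]
gripper_width: 0.541
```

Run:
```python
from h import *
s=st(); im=manip.grab_frame('side')[:,:,::-1]; cv2.imwrite('pics/s8.png',im)
u,v=proj('side',s['tool_pos'])[0].astype(int); print(u,v)
x0,y0=u-35,v-45
cv2.imwrite('pics/c8.png',cv2.resize(im[y0:y0+90,x0:x0+70],None,fx=8,fy=6.5,interpolation=cv2.INTER_CUBIC))
t=inv(s['tool_pos'])*1e3
for phi in(40,50,60,70,80):
    o=blk((-17,17),t,phi,gz=10)
    print(phi,{k:((proj('side',J(v/1e3))[0]-[x0,y0])*[8,6.5]).round().tolist() for k,v in o.items()},o['sqBot'].round())
```

```text
t 23.65 TCP jig mm [-128.   -27.4   73.2] psi-jig -0.0 F [-5.9 -2.8  1.2] T [-0.52  1.41 -0.03] w 46.2 q [-0.3   0.1   1.84 -0.    1.21  0.88]
322 214
40 {'sqTop': [430.0, 310.0], 'sqBot': [372.0, 388.0], 'shTop': [323.0, 294.0], 'shMid': [293.0, 334.0], 'lapTop': [250.0, 329.0], 'lapBot': [219.0, 370.0]} [-100.  -51.    5.]
50 {'sqTop': [416.0, 330.0], 'sqBot': [347.0, 405.0], 'shTop': [327.0, 292.0], 'shMid': [291.0, 331.0], 'lapTop': [255.0, 317.0], 'lapBot': [218.0, 357.0]} [-114.  -51.    1.]
60 {'sqTop': [399.0, 349.0], 'sqBot': [321.0, 419.0], 'shTop': [330.0, 291.0], 'shMid': [290.0, 327.0], 'lapTop': [262.0, 305.0], 'lapBot': [221.0, 342.0]} [-128.  -51.   -0.]
70 {'sqTop': [379.0, 367.0], 'sqBot': [296.0, 431.0], 'shTop': [334.0, 290.0], 'shMid': [290.0, 323.0], 'lapTop': [271.0, 292.0], 'lapBot': [226.0, 326.0]} [-143.  -51.    1.]
80 {'sqTop': [358.0, 383.0], 'sqBot': [270.0, 438.0], 'shTop': [337.0, 290.0], 'shMid': [291.0, 318.0], 'lapTop': [282.0, 281.0], 'lapBot': [235.0, 309.0]} [-157.  -51.    5.]
```

View pics/c8.png

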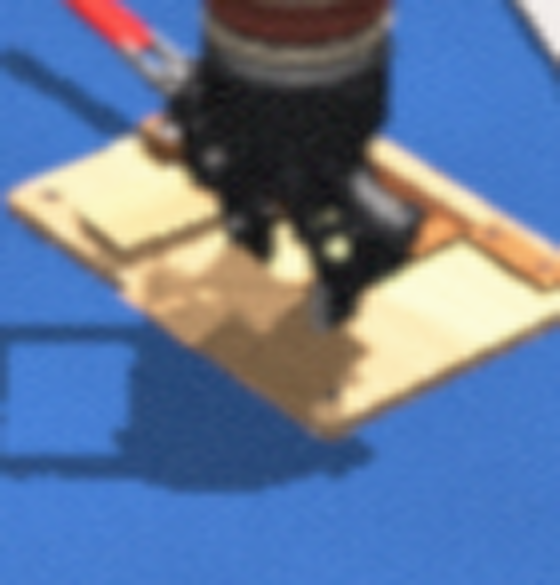

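That crop doesn't help: the block and the shaded board are the same tan, and the block's corner isn't distinguishable around (340,400). I'll move the block over the free blue bench and measure its silhouette numerically.

drive_tool(commands="38 0 0 -0.9 0; 38 0 0 -0.9 0; 38 0.2 0.8 0 0; 38 0.2 0.8 0 0; 38 0.3 0.8 0 0; 38 0.3 0.8 0 0; 38 0 0 0 0; 38 0 0 0 0")

```text
time: 24.7
tool_pos: [0.6383, -0.1771, 0.1271]
tool_rot: [-0.0, 0.981, 0.196, -0.0]
contact_force: [-1.0, -0.2, -1.9]
gripper_width: 0.542
```

```bash
cat > sil.py <<'E'
from h import *
def sil(name,save):
    s=st(); im=manip.grab_frame(name)[:,:,::-1].copy(); cv2.imwrite(f'pics/{save}.png',im)
    t=inv(s['tool_pos'])*1e3; u,v=proj(name,s['tool_pos'])[0].astype(int)
    x0,y0=u-50,v-50; c=im[y0:y0+100,x0:x0+100].astype(int)
    m=(((c[:,:,2]-c[:,:,0])>15)&(c[:,:,2]>70)).astype(np.uint8)
    k,l,S,C=cv2.connectedComponentsWithStats(m); 
    for i in range(1,k):
        if S[i,4]>40:
            cn=max(cv2.findContours((l==i).astype(np.uint8),0,2)[0],key=cv2.contourArea)
            a=cv2.approxPolyDP(cn,1.5,True)[:,0]+[x0,y0]; print(S[i,4],a.tolist())
    return t
E
python3 - <<'E'
from sil import *
t=sil('side','s9')
for phi in(0,20,30,40,50,60,70,80,90):
    o=blk((-17,17),t,phi,gz=10)
    print(phi,{k:proj('side',J(v/1e3))[0].round(1).tolist() for k,v in o.items()},o['sqBot'].round())
E
```

```text
t 24.7 TCP jig mm [ -96.3 -122.9  127.1] psi-jig -0.0 F [-1.  -0.2 -1.9] T [ 0.   -0.04 -0.05] w 46.3 q [-0.38  0.22  1.61  0.    1.31  0.79]
240 [[342, 171], [351, 176], [360, 175], [364, 171], [365, 164], [342, 164]]
136 [[371, 164], [380, 179], [385, 177], [385, 173], [379, 164]]
43 [[299, 167], [299, 173], [305, 176], [305, 173]]
1833 [[299, 193], [299, 210], [327, 235], [343, 226], [351, 232], [359, 223], [356, 219], [353, 219], [354, 208], [351, 203], [347, 202], [347, 207], [344, 207], [336, 191], [324, 184], [324, 192], [326, 194], [320, 198], [307, 187]]
0 {'sqTop': [371.7, 204.6], 'sqBot': [370.5, 215.6], 'shTop': [353.4, 215.9], 'shMid': [353.0, 221.5], 'lapTop': [346.0, 225.9], 'lapBot': [345.6, 231.3]} [ -24. -147.   95.]
20 {'sqTop': [370.8, 210.4], 'sqBot': [365.9, 222.9], 'shTop': [354.2, 214.9], 'shMid': [351.8, 221.4], 'lapTop': [345.3, 223.3], 'lapBot': [343.0, 229.7]} [ -43. -147.   73.]
30 {'sqTop': [369.6, 213.6], 'sqBot': [363.1, 226.3], 'shTop': [354.7, 214.5], 'shMid': [351.4, 221.2], 'lapTop': [345.4, 221.6], 'lapBot': [342.1, 228.3]} [ -55. -147.   65.]
40 
[... 352 characters left out ...]
{'sqTop': [363.8, 223.1], 'sqBot': [353.6, 234.5], 'shTop': [356.0, 213.6], 'shMid': [350.7, 219.6], 'lapTop': [347.5, 215.9], 'lapBot': [342.1, 222.0]} [ -97. -147.   54.]
70 {'sqTop': [361.2, 226.0], 'sqBot': [350.4, 236.3], 'shTop': [356.5, 213.5], 'shMid': [350.8, 218.9], 'lapTop': [348.8, 213.9], 'lapBot': [343.0, 219.4]} [-111. -147.   55.]
80 {'sqTop': [358.5, 228.7], 'sqBot': [347.3, 237.6], 'shTop': [356.8, 213.5], 'shMid': [351.0, 218.0], 'lapTop': [350.2, 212.1], 'lapBot': [344.2, 216.7]} [-125. -147.   59.]
90 {'sqTop': [355.7, 230.9], 'sqBot': [344.3, 238.3], 'shTop': [357.2, 213.6], 'shMid': [351.3, 217.2], 'lapTop': [351.8, 210.3], 'lapBot': [345.7, 214.0]} [-138. -147.   65.]
```

Silhouette over the bench gives the block tilted about 55–60°: square end corners at (351,232) and (359,223), slope of the lower edge .75. Past this angle, pressing the lower edge on the bench while moving forward rotates it the right way.

drive_tool(commands="38 -0.4 0 0.7 0; 38 -0.4 0 0.7 0; 38 0 0 0.4 0; 38 0 0 0.3 0; 38 0.25 0 0.06 0; 38 0.25 0 0 0; 38 0.25 0 0.03 0; 38 0 0 0 0")

```text
time: 25.75
tool_pos: [0.6385, -0.1779, 0.0625]
tool_rot: [0.0, 0.981, 0.196, 0.001]
contact_force: [0.7, 0.4, 0.1]
gripper_width: 0.539
```

Run:
```python
from h import *
st()
```

```text
t 25.75 TCP jig mm [ -96.3 -123.8   62.5] psi-jig 0.0 F [0.7 0.4 0.1] T [ 0.11 -0.18  0.05] w 46.0 q [-0.38  0.29  1.64  0.    1.21  0.79]
```

drive_tool(commands="38 0 0 0.15 0; 38 0.1 0 0.12 0; 38 0.2 0 0 0; 38 0.25 0 0.02 0; 38 0.25 0 0.05 0; 38 0 0 0 0; 38 0 0 0 0; 38 0 0 0 0")

```text
time: 26.75
tool_pos: [0.661, -0.1708, 0.056]
tool_rot: [0.002, 0.981, 0.196, 0.001]
contact_force: [-2.8, -1.0, 11.4]
gripper_width: 0.544
```

Run:
```python
from sil import *
t=sil('side','s10')
for phi in(50,60,70,80,90):
    o=blk((-12,17),t,phi,gz=10)
    print(phi,{k:proj('side',J(v/1e3))[0].round(1).tolist() for k,v in o.items()},o['sqBot'].round())
```

```text
t 26.75 TCP jig mm [ -72.8 -125.8   56. ] psi-jig -0.0 F [-2.8 -1.  11.4] T [-0.5   1.01 -0.04] w 46.5 q [-0.36  0.34  1.6  -0.    1.21  0.82]
248 [[342, 177], [347, 179], [348, 187], [354, 191], [366, 190], [369, 187], [369, 180], [371, 178], [362, 182], [356, 182], [349, 177]]
1861 [[305, 187], [304, 214], [327, 235], [338, 230], [343, 239], [351, 246], [360, 237], [357, 230], [358, 227], [352, 222], [356, 214], [353, 212], [351, 219], [346, 215], [345, 210], [342, 208], [339, 194], [324, 184], [324, 192], [326, 194], [319, 198]]
50 {'sqTop': [369.5, 231.6], 'sqBot': [360.7, 243.3], 'shTop': [359.6, 226.2], 'shMid': [355.0, 232.3], 'lapTop': [351.0, 230.3], 'lapBot': [346.3, 236.5]} [ -62. -150.  -12.]
60 {'sqTop': [367.4, 234.4], 'sqBot': [357.7, 245.4], 'shTop': [360.2, 225.8], 'shMid': [355.1, 231.5], 'lapTop': [352.1, 228.2], 'lapBot': [346.9, 234.0]} [ -76. -150.  -13.]
70 {'sqTop': [365.2, 237.0], 'sqBot': [354.8, 247.0], 'shTop': [360.8, 225.5], 'shMid': [355.3, 230.6], 'lapTop': [353.5, 226.1], 'lapBot': [347.9, 231.4]} [ -89. -150.  -11.]
80 {'sqTop': [362.8, 239.4], 'sqBot': [352.0, 248.1], 'shTop': [361.3, 225.3], 'shMid': [355.7, 229.7], 'lapTop': [355.1, 224.1], 'lapBot': [349.3, 228.7]} [-103. -150.   -7.]
90 {'sqTop': [360.3, 241.5], 'sqBot': [349.4, 248.7], 'shTop': [361.8, 225.2], 'shMid': [356.2, 228.7], 'lapTop': [356.8, 222.3], 'lapBot': [351.0, 225.9]} [-115. -150.   -1.]
```

```bash
cat >> sil.py <<'E'
def onY(px,yj,name='side'):
    o,d=ray(name,px); c,s=np.cos(YAW),np.sin(YAW); n=np.array([-s,c,0]); 
    k=(yj/1e3-(o[:2]-ORG)@n[:2])/(d@n); return np.array([inv(o+a*b)*1e3 for a,b in zip(k,d)]).round(0)[:,[0,2]]
E
python3 - <<'E'
from sil import *
print('s9',onY([[343.5,226.5],[351,232.7],[359.5,223.3],[356,219]],-147).tolist())
print('s10',onY([[343,239.5],[351,246.7],[360.5,237.3],[357.5,230],[352,222],[358,227]],-150).tolist())
E
```

```text
s9 [[-145.0, 124.0], [-110.0, 72.0], [-74.0, 91.0], [-92.0, 123.0]]
s10 [[-147.0, 68.0], [-108.0, 4.0], [-66.0, 21.0], [-84.0, 69.0], [-112.0, 125.0], [-82.0, 82.0]]
```

Measured on the block's side plane: the edge stands on the bench at (-108, 4) with tilt about 64°, near balance, and the pads sit close to the upper face. I'll continue mainly downward around that edge.

drive_tool(commands="38 0.05 0 0.10 0; 38 0.06 0 0.10 0; 38 0.07 0 0.10 0; 38 0.07 0 0.10 0; 38 0 0 0 0; 38 0 0 0 0; 38 0 0 0 0; 38 0 0 0 0")

```text
time: 27.8
tool_pos: [0.6729, -0.1673, 0.0492]
tool_rot: [0.003, 0.981, 0.196, 0.007]
contact_force: [1.4, 3.8, 22.3]
gripper_width: 0.545
```

Run:
```python
from sil import *
t=sil('side','s11')
```

```text
t 27.8 TCP jig mm [ -60.6 -127.2   49.2] psi-jig -0.0 F [ 1.4  3.8 22.3] T [ 0.33  0.41 -0.08] w 46.5 q [-0.35  0.36  1.58  0.    1.19  0.82]
264 [[340, 176], [346, 177], [350, 181], [350, 187], [359, 192], [370, 189], [372, 187], [371, 181], [375, 177], [373, 176], [369, 181], [362, 183], [353, 180], [351, 176]]
1886 [[307, 187], [307, 217], [327, 235], [340, 228], [343, 239], [351, 246], [361, 239], [361, 227], [354, 219], [358, 216], [358, 213], [355, 211], [354, 218], [349, 215], [344, 206], [342, 196], [324, 184], [324, 192], [326, 194], [318, 198]]
```

Run:
```python
from sil import *
print('s11',onY([[343,239.5],[340,228],[351,246.7],[361.5,239.3],[361.5,227],[354,219],[344,206],[342,196]],-151).tolist())
im=cv2.imread('pics/s11.png')
cv2.imwrite('pics/c11.png',cv2.resize(im[185:255,315:385],None,fx=8,fy=8,interpolation=cv2.INTER_CUBIC))
```

```text
s11 [[-148.0, 69.0], [-163.0, 133.0], [-109.0, 6.0], [-61.0, 8.0], [-67.0, 73.0], [-105.0, 135.0], [-151.0, 220.0], [-161.0, 266.0]]
```

View pics/c11.png

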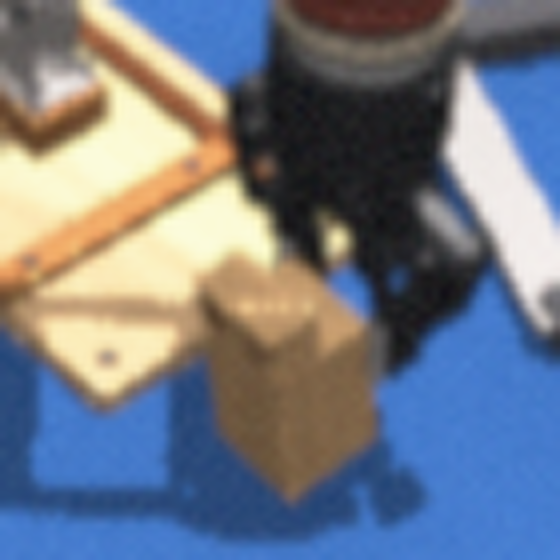

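The crop shows the block upright on its square end: base corner at (292,500), lap top at (260,310), shoulder step at (330,325). In numbers, the base corners are at x -109 and -61, z about 6–8. I'll release and rise.

drive_tool(commands="52 0 0 0 0; 60 0 0 0 0; 75 0 0 0 0; 75 0 0 -0.3 0; 75 0 0 -0.9 0; 75 0 0 -0.9 0; 75 0 0 -0.9 0; 75 0 0 -0.9 0")

```text
time: 28.85
tool_pos: [0.6661, -0.1661, 0.1577]
tool_rot: [0.0, 0.981, 0.196, -0.0]
contact_force: [0.1, 0.8, -0.5]
gripper_width: 0.879
```

Run:
```python
from sil import *
t=sil('side','s12')
print(onY([[351,246.7]],-151))
```

```text
t 28.85 TCP jig mm [ -66.4 -123.5  157.7] psi-jig -0.0 F [ 0.1  0.8 -0.5] T [-0.01 -0.05  0.  ] w 75.0 q [-0.35  0.25  1.52 -0.    1.37  0.82]
366 [[350, 153], [350, 158], [358, 163], [367, 163], [372, 160], [373, 169], [380, 179], [385, 177], [382, 168], [372, 156], [373, 153], [370, 156], [365, 155], [370, 153], [356, 153], [355, 155]]
210 [[390, 153], [406, 176], [406, 153]]
2071 [[307, 187], [307, 217], [327, 235], [342, 227], [343, 239], [351, 246], [361, 239], [363, 224], [357, 219], [361, 212], [326, 184], [324, 184], [324, 192], [326, 194], [319, 198]]
[[-109.    6.]]
```

Run:
```python
from h import *
for p in([342.5,239.3],[351,246.7],[361.7,239.3]):
    print((inv(onplane('side',[p],0)[0])*1e3).round(1))
im=manip.grab_frame('top')[:,:,::-1]; cv2.imwrite('pics/t12.png',im)
def corners(o): return proj('side',J(np.array(o)/1e3)).round(1).tolist()
print(corners([[-109,-103,0],[-109,-151,0],[-59,-151,0],[-59,-151,85],[-84,-151,110],[-109,-103,110]]))
```

```text
[-105.3 -104.9    0. ]
[-105.3 -147.5    0. ]
[ -55.  -146.4    0. ]
[[341.3, 239.5], [350.9, 247.8], [361.8, 240.7], [363.5, 223.3], [358.4, 221.4], [342.5, 216.7]]
```

The block stands free at x -105…-55, y -148…-101, yaw about 0. Now I turn the tool half round to take it from the opposite side.

drive_tool(commands="75 0 0 0 -10.6; 75 0 0 0 -10.6; 75 0 0 0 -10.6; 75 0 0 0 -10.6; 75 0 0 0 -10.6; 75 0 0 0 -10.6; 75 0 0 0 -10.6; 75 0 0 0 -10.6")

```text
time: 29.95
tool_pos: [0.6655, -0.1659, 0.1548]
tool_rot: [-0.001, 0.59, 0.808, -0.0]
contact_force: [-0.3, -0.4, -0.5]
gripper_width: 0.874
```

drive_tool(commands="75 0 0 0 -10.6; 75 0 0 0 -10.6; 75 0 0 0 -10.6; 75 0 0 0 -10.6; 75 0 0 0 -10.6; 75 0 0 0 -10.6; 75 0 0 0 -10.6; 75 0 0 0 -10.6")

```text
time: 30.95
tool_pos: [0.6655, -0.1659, 0.1548]
tool_rot: [-0.001, -0.109, 0.994, 0.0]
contact_force: [0.0, -0.1, -0.0]
gripper_width: 0.879
```

drive_tool(commands="75 0 0 0 -10.4; 75 0.45 -0.03 0 0; 75 0.44 -0.02 0 0; 75 0 0 0.6 0; 75 0 0 0.6 0; 75 0 0 0.6 0; 75 0 0 0.45 0; 75 0 0 0 0")

```text
time: 31.95
tool_pos: [0.6412, -0.1771, 0.0867]
tool_rot: [-0.002, -0.196, 0.981, 0.001]
contact_force: [0.1, 0.1, 0.4]
gripper_width: 0.879
```

Run:
```python
from h import *
st()
```

```text
t 31.95 TCP jig mm [ -93.6 -124.    86.7] psi-jig -180.0 F [0.1 0.1 0.4] T [-0.01 -0.05  0.  ] w 75.0 q [-0.38  0.27  1.62  0.    1.25 -2.35]
```

drive_tool(commands="38 0 0 0 0; 38 0 0 0 0; 38 0 0 0 0; 38 0 0 0 0; 38 0 0 -0.4 0; 38 0 0 -0.6 0; 38 0 0 -0.5 0; 38 0 0 0 10.6")

```text
time: 32.95
tool_pos: [0.6436, -0.1781, 0.1374]
tool_rot: [0.002, -0.102, 0.995, -0.001]
contact_force: [0.4, -0.2, -1.8]
gripper_width: 0.545
```

drive_tool(commands="38 0 0 0 10.6; 38 0 0 0 10.6; 38 0 0 0 10.6; 38 0 0 0 10.6; 38 0 0 0 10.6; 38 0 0 0 10.6; 38 0 0 0 10.6; 38 0 0 0 10.6")

```text
time: 33.95
tool_pos: [0.6424, -0.1777, 0.1351]
tool_rot: [0.0, 0.596, 0.803, 0.0]
contact_force: [-0.3, -0.1, -3.2]
gripper_width: 0.543
```

drive_tool(commands="38 0 0 0 10.6; 38 0 0 0 10.6; 38 0 0 0 10.6; 38 0 0 0 10.6; 38 0 0 0 10.6; 38 0 0 0 10.6; 38 0 0 0 10.6; 38 0 0 0 10.4")

```text
time: 34.95
tool_pos: [0.6425, -0.1777, 0.1352]
tool_rot: [0.0, 0.981, 0.193, 0.0]
contact_force: [-0.1, -0.3, -1.4]
gripper_width: 0.544
```

Run:
```python
from sil import *
t=sil('side','s13')
```

```text
t 34.95 TCP jig mm [ -92.6 -125.1  135.2] psi-jig -0.4 F [-0.1 -0.3 -1.4] T [ 0.01 -0.    0.05] w 46.4 q [-0.38  0.22  1.59  0.    1.33  0.8 ]
226 [[343, 162], [344, 169], [350, 173], [360, 173], [366, 168], [365, 162]]
154 [[370, 162], [380, 179], [385, 177], [385, 173], [378, 162]]
2005 [[305, 187], [301, 192], [301, 212], [327, 235], [337, 230], [347, 240], [357, 233], [358, 217], [354, 216], [355, 206], [350, 203], [344, 205], [342, 196], [326, 184], [324, 184], [324, 192], [326, 194], [320, 198]]
```

Run:
```python
from h import *
im=cv2.imread('pics/top0.png')
for x in(300,320,335,350,365):
    col=im[100:160,x].astype(int); m=(col[:,0]-col[:,2]<35); ys=np.flatnonzero(m)+100
    g=[y for y in ys if y<145]; print(x,min(g),max(g),(inv(onplane('top',[[x,max(g)+.5]],.02)[0])*1e3).round())
```

```text
300 100 132 [126.  57.  20.]
320 100 134 [102.   2.  20.]
335 102 136 [ 83. -39.  20.]
350 128 138 [ 63. -80.  20.]
365 130 139 [  47. -122.   20.]
```

drive_tool(commands="38 0.5 -0.4 0 0.4; 38 0.6 -0.4 0 0; 38 0.7 -0.4 0 0; 38 0.7 -0.4 0 0; 38 0.7 -0.4 0 0; 38 0.7 -0.4 0 0; 38 0.7 -0.4 0 0; 38 0.6 -0.35 0 0")

```text
time: 36.0
tool_pos: [0.7519, -0.0299, 0.134]
tool_rot: [-0.0, 0.981, 0.193, -0.0]
contact_force: [-0.6, -1.1, -0.8]
gripper_width: 0.546
```

Run:
```python
from h import *
st()
```

```text
t 36.0 TCP jig mm [ 65.2 -30.7 134. ] psi-jig -0.4 F [-0.6 -1.1 -0.8] T [-0.02  0.04  0.04] w 46.6 q [-0.14  0.41  1.36  0.    1.37  1.04]
```

drive_tool(commands="38 -0.24 0 0.3 0; 38 0 0 0.4 0; 38 0 0 0.25 0; 38 -0.2 0 0 0; 38 -0.22 0 -0.06 0; 38 -0.22 0 -0.06 0; 38 -0.23 0 -0.03 0; 38 -0.23 0 -0.03 0")

```text
time: 37.0
tool_pos: [0.715, -0.0461, 0.1116]
tool_rot: [-0.0, 0.981, 0.192, 0.003]
contact_force: [4.5, 1.0, -3.3]
gripper_width: 0.547
```

Run:
```python
from h import *
st()
```

```text
t 37.0 TCP jig mm [ 24.9 -31.5 111.6] psi-jig -0.4 F [ 4.5  1.  -3.3] T [ 0.5  -1.44  0.08] w 46.7 q [-0.17  0.35  1.48  0.    1.31  1.01]
```

drive_tool(commands="38 -0.23 0 0 0; 38 -0.23 0 0.01 0; 38 -0.23 0 0.03 0; 38 -0.23 0 0.04 0; 38 -0.22 0 0.06 0; 38 -0.22 0 0.06 0; 38 -0.21 0 0.09 0; 38 0 0 0 0")

```text
time: 38.0
tool_pos: [0.6718, -0.0645, 0.1052]
tool_rot: [0.001, 0.981, 0.192, 0.003]
contact_force: [3.1, 3.0, 5.5]
gripper_width: 0.548
```

Run:
```python
from sil import *
sil('side','s14')
```

```text
t 38.0 TCP jig mm [-22.  -31.9 105.2] psi-jig -0.5 F [3.1 3.  5.5] T [ 0.58 -0.85  0.05] w 46.8 q [-0.21  0.26  1.59  0.    1.28  0.98]
223 [[337, 144], [340, 145], [340, 153], [348, 157], [357, 156], [360, 151], [357, 148], [362, 144], [357, 146]]
128 [[384, 144], [396, 161], [396, 144]]
179 [[372, 158], [370, 160], [371, 165], [378, 177], [382, 179], [385, 177], [385, 173], [377, 160]]
58 [[297, 164], [297, 171], [302, 176], [305, 176], [305, 173]]
2155 [[349, 185], [346, 184], [342, 188], [346, 193], [341, 196], [324, 184], [324, 192], [326, 194], [319, 198], [305, 187], [297, 194], [297, 208], [328, 235], [362, 213], [360, 210], [368, 200], [358, 193], [352, 199], [350, 197], [351, 189]]
```

Run:
```python
from sil import *
print(onY([[368.5,200],[360.5,210.5],[358,193],[351,189],[349,185]],-56).tolist())
```

```text
[[60.0, 49.0], [24.0, 19.0], [3.0, 116.0], [-31.0, 154.0], [-42.0, 177.0]]
```

The square end's corners measure (24,19) and (60,49), so the tilt is 40° and the block is still held. I'll lift it over the stop and set its edge on the board near x -25.

drive_tool(commands="38 0 0 -0.35 -0.5; 38 -0.1 0 -0.35 0; 38 -0.5 0 0 0; 38 -0.5 0 0 0; 38 -0.5 0 0 0; 38 0 0 0.35 0; 38 0 0 0.3 0; 38 0 0 0.12 0")

```text
time: 39.05
tool_pos: [0.6265, -0.0827, 0.1045]
tool_rot: [-0.0, 0.98, 0.197, -0.0]
contact_force: [-14.9, 1.9, 29.6]
gripper_width: 0.547
```

Run:
```python
from h import *
st()
```

```text
t 39.05 TCP jig mm [-70.9 -31.3 104.5] psi-jig 0.1 F [-14.9   1.9  29.6] T [0.84 2.48 0.17] w 46.7 q [-0.25  0.18  1.7   0.    1.27  0.93]
```

drive_tool(commands="38 0 0 -0.3 0; 38 0 0 -0.3 0; 38 0 0 0 0; 38 0 0 0 0; 38 0 0 0 0; 38 0 0 0 0; 38 0 0 0 0; 38 0 0 0 0")

```text
time: 40.05
tool_pos: [0.6257, -0.0827, 0.1182]
tool_rot: [-0.0, 0.98, 0.197, -0.0]
contact_force: [0.2, -0.4, -1.0]
gripper_width: 0.545
```

Run:
```python
from sil import *
sil('side','s15')
im=cv2.imread('pics/s15.png')
cv2.imwrite('pics/c15.png',cv2.resize(im[160:240,310:380],None,fx=8,fy=7,interpolation=cv2.INTER_CUBIC))
# fine gradient inside the tan region: print L channel lines
```

```text
t 40.05 TCP jig mm [-71.5 -30.9 118.2] psi-jig 0.1 F [ 0.2 -0.4 -1. ] T [-0.04  0.06  0.01] w 46.6 q [-0.25  0.16  1.69  0.    1.29  0.93]
205 [[328, 150], [328, 155], [333, 159], [343, 159], [349, 155], [349, 150], [347, 152], [342, 151], [349, 148], [331, 148], [335, 151], [334, 153]]
124 [[287, 158], [302, 176], [305, 176], [305, 173], [292, 158]]
178 [[372, 158], [370, 160], [371, 165], [378, 177], [382, 179], [385, 173], [377, 160]]
1975 [[288, 199], [327, 235], [361, 214], [347, 196], [345, 201], [341, 203], [339, 201], [340, 193], [338, 188], [334, 188], [330, 193], [327, 184], [324, 184], [324, 192], [326, 194], [320, 198], [305, 187], [301, 192]]
```

The contour corner I used at (360,210) was the board's own corner, so that angle is doubtful. I'll move the block over plain bench to measure it again.

drive_tool(commands="38 0 0.7 0 0; 38 0 0.8 0 0; 38 0 0.8 0 0; 38 0 0.8 0 0; 38 0 0.3 0 0; 38 0 0 0 0; 38 0 0 0 0; 38 0 0 0 0")

```text
time: 41.1
tool_pos: [0.6649, -0.176, 0.1182]
tool_rot: [-0.0, 0.98, 0.197, -0.0]
contact_force: [0.7, 0.1, -2.0]
gripper_width: 0.548
```

Run:
```python
from sil import *
t=sil('side','s16'); im=cv2.imread('pics/s16.png')
u,v=proj('side',J(t/1e3))[0].astype(int); x0,y0=u-40,v-40
c=im[y0:y0+90,x0:x0+80].astype(int); m=((c[:,:,2]-c[:,:,0])>15)&(c[:,:,2]>70)
print(x0,y0)
for r in range(25,75): print(y0+r,''.join('#' if a else ('.' if b else 'k') for a,b in zip(m[r],c[r,:,0]>90)))
```

```text
t 41.1 TCP jig mm [ -71.2 -132.1  118.2] psi-jig 0.1 F [ 0.7  0.1 -2. ] T [-0.03 -0.04 -0.02] w 46.8 q [-0.37  0.28  1.55  0.    1.31  0.81]
363 [[350, 165], [351, 171], [355, 175], [367, 176], [374, 171], [380, 179], [385, 177], [385, 173], [379, 164], [366, 166]]
62 [[398, 164], [406, 176], [406, 164]]
1870 [[307, 187], [307, 217], [327, 235], [352, 220], [355, 220], [369, 230], [377, 220], [370, 214], [362, 220], [360, 205], [354, 204], [351, 210], [349, 208], [349, 201], [326, 184], [324, 184], [324, 192], [326, 194], [319, 198]]
317 174
199 #############################...kkkkkk...kkkkkkkkkkkk...........................
200 ################################kkkkkk....kkkkkkkkkkkk..........................
201 #################################kkkkk....kkkkkkkkkkkkk....k....................
202 #################################kkkkkk...kkkkkkkkkkkkkk...k....................
203 #################################.kkkkk....kkkkkkkkkkkkkkkkk....................
204 #################################kkkk#####kkkkkkkkkkkkkkkkk.....................
205 #################################kkkk#
[... 2997 characters left out ...]
....................
241 ................................................................................
242 ................................................................................
243 ................................................................................
244 ................................................................................
245 ................................................................................
246 ................................................................................
247 ................................................................................
248 ................................................................................
```

Run:
```python
from sil import *
print(onY([[369.5,231],[378,220],[367,213.7],[354.5,220.7],[362,219.5]],-156).tolist())
```

```text
[[-31.0, 33.0], [6.0, 62.0], [-53.0, 129.0], [-107.0, 133.0], [-73.0, 116.0]]
```

Clean silhouette this time: square end corners at (-31,33) and (6,62), so the tilt is about 39° and the block is held. Back over the board, then lay it down about its edge.

drive_tool(commands="38 0 -0.7 0 0; 38 0 -0.8 0 0; 38 0 -0.8 0 0; 38 0 -0.8 0 0; 38 0 -0.27 0 0; 38 0 0 0.25 0; 38 0 0 0.15 0; 38 0 0 0.05 0")

```text
time: 42.15
tool_pos: [0.6261, -0.0841, 0.1047]
tool_rot: [-0.0, 0.981, 0.196, -0.0]
contact_force: [-2.6, 0.9, 3.4]
gripper_width: 0.544
```

drive_tool(commands="38 -0.2 0 0.13 0; 38 -0.25 0 0.14 0; 38 -0.23 0 0.16 0; 38 -0.23 0 0.16 0; 38 -0.2 0 0.2 0; 38 -0.2 0 0.2 0; 38 0 0 0 0; 38 0 0 0 0")

```text
time: 43.15
tool_pos: [0.5915, -0.1008, 0.0799]
tool_rot: [0.002, 0.981, 0.196, 0.001]
contact_force: [-10.5, -1.1, 19.0]
gripper_width: 0.545
```

Run:
```python
from h import *
st()
```

```text
t 43.15 TCP jig mm [-110.2  -34.6   79.9] psi-jig 0.1 F [-10.5  -1.1  19. ] T [0.07 1.08 0.21] w 46.6 q [-0.29  0.13  1.79 -0.    1.21  0.88]
```

drive_tool(commands="38 -0.18 0 0.2 0; 38 -0.16 0 0.2 0; 38 -0.14 0 0.2 0; 38 -0.12 0 0.2 0; 38 -0.08 0 0.2 0; 38 -0.05 0 0.2 0; 38 0 0 0 0; 38 0 0 0 0")

```text
time: 44.15
tool_pos: [0.5707, -0.1097, 0.0418]
tool_rot: [0.002, 0.981, 0.196, 0.001]
contact_force: [-6.8, -4.3, 10.8]
gripper_width: 0.548
```

Run:
```python
from h import *
st()
```

```text
t 44.15 TCP jig mm [-132.7  -34.8   41.8] psi-jig 0.0 F [-6.8 -4.3 10.8] T [-0.4   0.48 -0.15] w 46.8 q [-0.32  0.14  1.86 -0.    1.14  0.86]
```

drive_tool(commands="38 -0.03 0 0.1 0; 38 -0.02 0 0.1 0; 38 0 0 0 0; 38 0 0 0 0; 38 0 0 0 0; 38 0 0 0 0; 38 0 0 0 0; 38 0 0 0 0")

```text
time: 45.15
tool_pos: [0.5693, -0.11, 0.0353]
tool_rot: [0.002, 0.981, 0.196, 0.001]
contact_force: [-6.8, -3.3, 8.9]
gripper_width: 0.543
```

Run:
```python
from h import *
st()
im=manip.grab_frame('side')[:,:,::-1]; cv2.imwrite('pics/s17.png',im)
L=cv2.cvtColor(im.copy(),cv2.COLOR_BGR2LAB)[:,:,0]
```

```text
t 45.15 TCP jig mm [-134.2  -34.5   35.3] psi-jig 0.0 F [-6.8 -3.3  8.9] T [-0.4   0.32 -0.13] w 46.4 q [-0.32  0.15  1.86 -0.    1.13  0.86]
```

drive_tool(commands="38 -0.02 0 0.1 0; 38 -0.02 0 0.1 0; 38 0 0 0.1 0; 38 0 0 0 0; 38 0 0 0 0; 38 0 0 0 0; 38 0 0 0 0; 38 0 0 0 0")

```text
time: 46.2
tool_pos: [0.5685, -0.1104, 0.0268]
tool_rot: [0.002, 0.981, 0.196, 0.001]
contact_force: [-8.0, -3.3, 10.9]
gripper_width: 0.549
```

Run:
```python
from h import *
st()
im=manip.grab_frame('side')[:,:,::-1]; cv2.imwrite('pics/s18.png',im)
im=cv2.imread('pics/s18.png'); cv2.imwrite('pics/c18.png',cv2.resize(im[165:245,290:380],None,fx=8,fy=7,interpolation=cv2.INTER_CUBIC))
```

```text
t 46.2 TCP jig mm [-135.   -34.5   26.8] psi-jig 0.0 F [-8.  -3.3 10.9] T [-0.1   0.27 -0.03] w 46.9 q [-0.32  0.16  1.87 -0.    1.11  0.86]
```

View pics/c18.png

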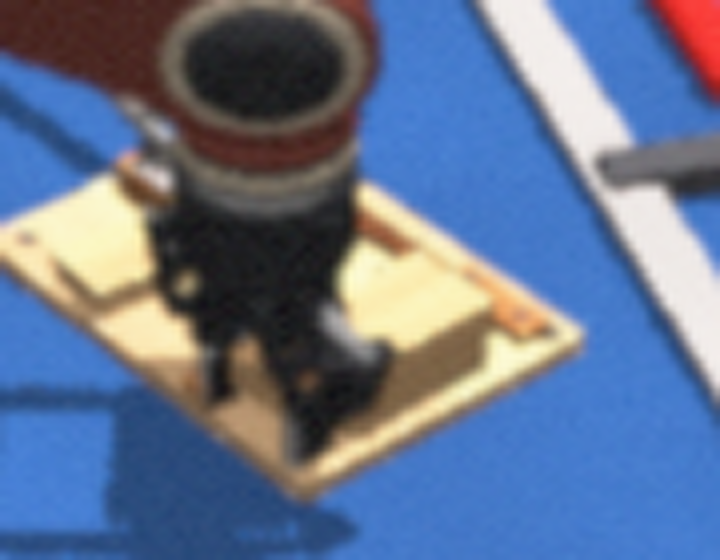

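The block lies with its plain face up: top at about (420,310), square end at (490,310)–(488,362), right beside the end stop at (510,310). This was the last of my 12 views, so I'll check its tilt numerically.

Run:
```python
from sil import *
P=lambda a:[[290+x/8,165+y/7] for x,y in a]
for y in(-58.5,-56): print(onY(P([(492,310),(488,364),(390,352),(380,412),(440,386)]),y).tolist())
im=cv2.imread('pics/s18.png'); g=cv2.cvtColor(im,cv2.COLOR_BGR2GRAY)
for r in range(200,226): print(r,g[r,334:366].tolist())
```

```text
[[-25.0, 58.0], [-25.0, 20.0], [-84.0, 66.0], [-88.0, 27.0], [-53.0, 22.0]]
[[-22.0, 54.0], [-22.0, 16.0], [-82.0, 63.0], [-86.0, 23.0], [-51.0, 19.0]]
200 [168, 221, 208, 170, 128, 115, 135, 162, 195, 217, 231, 235, 228, 199, 156, 127, 115, 115, 113, 115, 117, 116, 114, 115, 112, 116, 115, 114, 114, 115, 114, 103]
201 [214, 240, 238, 228, 191, 160, 184, 211, 225, 213, 214, 228, 235, 229, 201, 163, 134, 117, 113, 115, 116, 114, 112, 113, 116, 116, 116, 110, 115, 114, 116, 107]
202 [234, 243, 243, 237, 231, 221, 229, 235, 235, 228, 213, 211, 225, 229, 220, 202, 176, 142, 121, 115, 114, 116, 114, 115, 115, 116, 116, 115, 114, 115, 115, 114]
203 [242, 244, 239, 230, 238, 237, 237, 237, 235, 233, 226, 216, 214, 212, 198, 204, 210, 189, 154, 128, 117, 115, 114, 115, 113, 114, 115, 115, 117, 118, 111, 115]
204 [244, 244, 240, 237, 238, 238, 237, 235, 234, 234, 234, 233, 231, 216, 184, 183, 204, 209, 197, 168, 138, 118, 116, 114, 116, 116, 117, 117, 115, 117, 117, 116]
205 [243, 242, 239, 238, 238, 235, 234, 234, 233, 234, 237, 238, 239, 233, 214, 193, 188, 201, 213, 210, 183, 147, 122, 115
[... 2591 characters left out ...]
5, 116, 114, 117, 115, 115, 118, 117, 119, 117, 117]
222 [33, 36, 54, 80, 101, 104, 108, 120, 151, 194, 223, 228, 220, 193, 161, 132, 118, 114, 113, 117, 114, 119, 117, 116, 116, 116, 116, 118, 117, 117, 116, 115]
223 [43, 53, 70, 93, 104, 113, 143, 172, 201, 220, 221, 211, 165, 128, 119, 115, 114, 117, 113, 116, 113, 114, 114, 113, 117, 113, 116, 115, 115, 119, 116, 117]
224 [65, 79, 94, 105, 120, 152, 201, 221, 221, 211, 178, 148, 120, 109, 111, 115, 111, 111, 112, 113, 114, 119, 116, 116, 117, 114, 115, 113, 116, 120, 120, 119]
225 [94, 101, 111, 139, 172, 202, 224, 217, 184, 149, 123, 111, 114, 110, 113, 112, 114, 112, 114, 116, 115, 116, 114, 113, 117, 114, 119, 112, 120, 116, 118, 118]
```

Numerically the block is flat: its side-face edges have slopes -0.60 and -0.67 against -0.63 for jig x. The square end is at about x -23, y -58…-11. Now I slide it to the stop and the fence.

drive_tool(commands="38 0.1 0 -0.06 0; 38 0.2 0 0 0; 38 0.2 0 0 0; 38 0.2 0 0 0; 38 0.15 0 0 0; 38 0 -0.2 0 0; 38 0 -0.2 0 0; 38 0 0 0 0")

```text
time: 47.25
tool_pos: [0.5871, -0.0963, 0.0294]
tool_rot: [0.007, 0.981, 0.193, -0.0]
contact_force: [-12.1, -24.7, 11.4]
gripper_width: 0.548
```

Run:
```python
from h import *
st()
```

```text
t 47.25 TCP jig mm [-112.5  -28.6   29.4] psi-jig -0.4 F [-12.1 -24.7  11.4] T [-4.03  1.02 -2.37] w 46.8 q [-0.28  0.19  1.83 -0.01  1.12  0.91]
```

drive_tool(commands="38 -0.2 0 -0.03 0; 38 0 0 0 0; 38 0 -0.05 0 0; 38 0 0 0 0; 38 0 0 0 0; 38 0 0 0 0; 38 0 0 0 0; 38 0 0 0 0")

```text
time: 48.25
tool_pos: [0.5831, -0.0929, 0.0294]
tool_rot: [0.005, 0.981, 0.195, 0.003]
contact_force: [0.3, -12.8, 3.4]
gripper_width: 0.546
```

Run:
```python
from h import *
st()
```

```text
t 48.25 TCP jig mm [-114.9  -24.    29.4] psi-jig -0.1 F [  0.3 -12.8   3.4] T [-2.08 -0.53 -1.23] w 46.7 q [-0.28  0.17  1.84 -0.01  1.12  0.9 ]
```

drive_tool(commands="38 0.13 0.04 0 0; 38 0.1 0 0 0; 38 0 0 0 0; 52 0 0 0 0; 65 0 0 0 0; 75 0 0 0 0; 75 0 0 -0.4 0; 75 0 0 -0.9 0")

```text
time: 49.25
tool_pos: [0.5857, -0.086, 0.0651]
tool_rot: [-0.001, 0.98, 0.197, -0.001]
contact_force: [-0.2, -0.0, 0.3]
gripper_width: 0.88
```

Run:
```python
from sil import *
st()
im=manip.grab_frame('side')[:,:,::-1]; cv2.imwrite('pics/s19.png',im); g=cv2.cvtColor(im.copy(),cv2.COLOR_BGR2GRAY)
print(proj('side',J(np.array([[0,-48,65],[0,-48,15],[-80,-48,65],[-110,-48,65],[-110,-48,40]])/1e3)).round(1).tolist())
for r in range(196,226): print(r,g[r,330:366].tolist())
```

```text
t 49.25 TCP jig mm [-109.8  -18.6   65.1] psi-jig 0.1 F [-0.2 -0.   0.3] T [ 0.03 -0.01  0.03] w 75.2 q [-0.27  0.14  1.82  0.    1.19  0.9 ]
[[354.8, 203.0], [354.1, 213.1], [337.6, 213.3], [330.9, 217.3], [330.8, 222.4]]
196 [24, 28, 39, 54, 90, 115, 139, 166, 196, 205, 166, 117, 116, 140, 156, 169, 146, 122, 112, 115, 111, 116, 114, 117, 115, 114, 115, 114, 115, 116, 116, 117, 116, 106, 84, 86]
197 [23, 37, 58, 65, 67, 87, 106, 124, 144, 152, 124, 95, 123, 178, 214, 223, 195, 158, 127, 115, 115, 112, 114, 114, 114, 114, 117, 114, 111, 114, 113, 117, 114, 109, 89, 78]
198 [54, 92, 124, 119, 77, 55, 74, 95, 123, 138, 119, 79, 119, 197, 230, 235, 227, 204, 169, 135, 118, 113, 115, 115, 116, 114, 114, 113, 112, 117, 116, 115, 114, 111, 102, 83]
199 [118, 170, 195, 167, 95, 43, 58, 75, 102, 112, 97, 70, 110, 199, 231, 234, 235, 229, 212, 175, 143, 124, 112, 112, 114, 113, 113, 114, 116, 114, 115, 112, 113, 116, 107, 92]
200 [180, 215, 212, 154, 77, 37, 44, 58, 65, 79, 67, 52, 108, 196, 228, 234, 233, 234, 232, 221, 194, 153, 127, 117, 117, 116, 111, 114, 113, 113, 115, 114, 115, 115, 1
[... 3783 characters left out ...]
 137, 157, 200, 224, 230, 234, 235, 236, 235, 223, 194, 160, 134, 120, 111, 114, 117, 113, 116, 113, 116, 117, 116, 115, 118, 115, 117, 118, 118]
223 [149, 148, 154, 155, 157, 160, 183, 193, 206, 229, 237, 238, 234, 231, 224, 214, 163, 129, 117, 115, 111, 114, 111, 114, 115, 115, 115, 115, 113, 116, 118, 117, 118, 119, 119, 118]
224 [159, 156, 157, 168, 187, 201, 222, 229, 231, 236, 237, 235, 228, 214, 176, 148, 119, 107, 112, 113, 115, 114, 114, 114, 114, 117, 115, 114, 113, 113, 118, 116, 117, 118, 118, 115]
225 [159, 160, 166, 194, 222, 227, 232, 235, 234, 236, 234, 221, 187, 150, 122, 113, 115, 107, 111, 115, 116, 113, 112, 115, 117, 115, 115, 116, 114, 114, 116, 115, 117, 117, 119, 116]
```

Run:
```python
import cv2,numpy as np
g=lambda f:cv2.cvtColor(cv2.imread(f),cv2.COLOR_BGR2GRAY).astype(np.float32)
a,b=g('pics/side0.png'),g('pics/s19.png')
# edge crossings: rows: side face bottom edge (dark->board) and vertical square-end edge, top edge
def cross(v,th=150,up=True):
    k=np.flatnonzero((v[:-1]<th)&(v[1:]>=th)) if up else np.flatnonzero((v[:-1]>=th)&(v[1:]<th)); return [round(float(i+(th-v[i])/(v[i+1]-v[i])),1) for i in k]
for c in(345,347,349,351): print('col',c,'init dn',cross(a[198:226,c],150,False),'up',cross(a[198:226,c]),'now dn',cross(b[198:226,c],150,False),'up',cross(b[198:226,c]))
for r in(204,206,208,210,212): print('row',r,'init',cross(a[r,344:366],140),cross(a[r,344:366],140,False),'now',cross(b[r,344:366],140),cross(b[r,344:366],140,False))
```

```text
col 345 init dn [11.6, 26.0] up [19.4] now dn [11.6, 26.0] up [19.3]
col 347 init dn [10.5, 24.7] up [18.1] now dn [10.4, 24.7] up [18.0]
col 349 init dn [9.2, 23.6] up [0.6, 16.9] now dn [9.1, 23.7] up [0.4, 16.8]
col 351 init dn [8.0, 22.4] up [2.1, 15.8] now dn [8.0, 22.4] up [1.9, 15.6]
row 204 init [] [10.0] now [] [10.0]
row 206 init [9.1] [7.4, 12.4] now [9.0] [7.4, 12.3]
row 208 init [9.2] [4.2, 14.8] now [9.2] [3.7, 14.8]
row 210 init [9.5] [0.6, 17.6] now [9.4] [0.5, 17.6]
row 212 init [9.8, 14.2] [12.5, 18.9] now [9.8, 14.2] [12.5, 19.0]
```

The block's edges match the original seated picture to within 0.2 px (under 1 mm), so it is against the stop and the fence. Now the handle.

drive_tool(commands="75 0 0 -0.9 0; 75 0 0 -0.9 0; 60 0 0 -0.9 -10.7; 45 0 0 -0.9 -10.7; 45 0 0 -0.9 -10.7; 45 0 0 -0.9 -10.7; 45 0 0 -0.9 -10.7; 45 0 0 -0.9 -10.7")

```text
time: 50.3
tool_pos: [0.5869, -0.0863, 0.283]
tool_rot: [0.0, 0.724, 0.69, 0.0]
contact_force: [0.3, -0.2, -0.4]
gripper_width: 0.525
```

drive_tool(commands="45 0 0 0 -10.7; 45 0 0 0 -10.7; 45 0 0 0 -4.4; 45 0.9 0.21 0 0; 45 0.9 0.21 0 0; 45 0.9 0.21 0 0; 45 0.9 0.21 0 0; 45 0.9 0.21 0 0")

```text
time: 51.3
tool_pos: [0.5636, 0.0512, 0.2821]
tool_rot: [0.0, 0.554, 0.832, 0.0]
contact_force: [0.1, 0.0, -0.3]
gripper_width: 0.528
```

Run:
```python
from h import *
st()
```

```text
t 51.3 TCP jig mm [-77.4 116.5 282.1] psi-jig 90.1 F [ 0.1  0.  -0.3] T [-0.01 -0.03  0.  ] w 45.1 q [-0.04 -0.11  1.69  0.    1.56 -0.44]
```

drive_tool(commands="45 0.84 0.2 0 0; 45 0.84 0.2 0 0; 45 0.84 0.2 0 0; 45 0.84 0.2 0 0; 45 0.82 0.2 0.2 0; 45 0 0 0.9 0; 45 0 0 0.9 0; 45 0 0 0.9 0")

```text
time: 52.3
tool_pos: [0.5431, 0.1778, 0.1943]
tool_rot: [0.0, 0.554, 0.833, 0.0]
contact_force: [-0.0, -0.1, -1.9]
gripper_width: 0.529
```

Run:
```python
from h import *
st()
```

```text
t 52.3 TCP jig mm [-47.7 241.3 194.3] psi-jig 90.1 F [-0.  -0.1 -1.9] T [-0.01 -0.03 -0.04] w 45.1 q [ 0.19 -0.05  1.78  0.    1.41 -0.21]
```

drive_tool(commands="45 0 0 0.9 0; 45 0 0 0.9 0; 45 0 0 0.9 0; 45 0 0 0.9 0; 45 0 0 0.78 0; 10 0 0 0 0; 10 0 0 0 0; 10 0 0 0 0")

```text
time: 53.3
tool_pos: [0.5426, 0.1774, 0.0637]
tool_rot: [-0.0, 0.554, 0.832, -0.0]
contact_force: [-2.9, -2.1, -3.0]
gripper_width: 0.2
```

Run:
```python
from h import *
st()
th=np.linspace(1.35,-.02,19);P=np.c_[110*np.sin(th),-110*np.cos(th)]/30
print(np.diff(P,axis=0).round(2).tolist())
```

```text
t 53.3 TCP jig mm [-48.4 241.1  63.7] psi-jig 90.1 F [-2.9 -2.1 -3. ] T [-0.04  0.48  0.03] w 17.1 q [ 0.19  0.09  1.87  0.    1.18 -0.21]
[[-0.07, -0.27], [-0.09, -0.26], [-0.11, -0.26], [-0.13, -0.25], [-0.15, -0.24], [-0.17, -0.22], [-0.18, -0.21], [-0.2, -0.2], [-0.21, -0.18], [-0.23, -0.16], [-0.24, -0.15], [-0.25, -0.13], [-0.26, -0.11], [-0.26, -0.09], [-0.27, -0.07], [-0.27, -0.05], [-0.28, -0.03], [-0.28, -0.01]]
```

drive_tool(commands="10 -0.07 0 -0.27 0; 10 -0.09 0 -0.26 0; 10 -0.11 0 -0.26 0; 10 -0.13 0 -0.25 0; 10 -0.15 0 -0.24 0; 10 -0.17 0 -0.22 0; 10 -0.18 0 -0.21 0; 10 -0.20 0 -0.20 0")

```text
time: 54.3
tool_pos: [0.5555, 0.1464, 0.1201]
tool_rot: [-0.0, 0.554, 0.832, -0.0]
contact_force: [3.7, -3.2, -17.7]
gripper_width: 0.201
```

drive_tool(commands="10 -0.21 0 -0.18 0; 10 -0.23 0 -0.16 0; 10 -0.24 0 -0.15 0; 10 -0.25 0 -0.13 0; 10 -0.26 0 -0.11 0; 10 -0.26 0 -0.09 0; 10 -0.27 0 -0.07 0; 10 -0.27 0 -0.05 0")

```text
time: 55.3
tool_pos: [0.5783, 0.0921, 0.1487]
tool_rot: [-0.001, 0.554, 0.832, 0.0]
contact_force: [-4.3, 6.5, -18.0]
gripper_width: 0.198
```

Run:
```python
from h import *
st()
```

```text
t 55.3 TCP jig mm [-48.2 148.7 148.7] psi-jig 90.1 F [ -4.3   6.5 -18. ] T [1.49 0.8  0.  ] w 16.9 q [ 0.03  0.03  1.78  0.    1.34 -0.37]
```

drive_tool(commands="10 -0.25 0 0 0; 10 -0.25 0 0 0; 10 -0.15 0 0 0; 10 0 0 0 0; 10 0 0 0 0; 10 0 0 0 0; 10 0 0 0 0; 10 0 0 0 0")

```text
time: 56.3
tool_pos: [0.5856, 0.0747, 0.1497]
tool_rot: [-0.001, 0.554, 0.833, 0.0]
contact_force: [-6.7, 5.0, -11.4]
gripper_width: 0.198
```

Run:
```python
from h import *
st()
```

```text
t 56.3 TCP jig mm [-48.1 129.7 149.7] psi-jig 90.1 F [ -6.7   5.  -11.4] T [1.24 1.14 0.09] w 16.9 q [-0.    0.04  1.77  0.    1.34 -0.4 ]
```

drive_tool(commands="10 -0.05 0 0 0; 45 0 0 0 0; 45 0 0 0 0; 45 0 0 -0.5 0; 45 0 0 -0.9 0; 45 0 0 -0.9 0; 45 0 0 -0.9 0; 45 0 0 -0.9 0")

```text
time: 57.3
tool_pos: [0.5879, 0.072, 0.2757]
tool_rot: [0.002, 0.554, 0.832, 0.001]
contact_force: [-0.0, -0.2, -0.1]
gripper_width: 0.524
```

drive_tool(commands="45 0 0 -0.5 0; 45 -0.9 -0.9 0 0; 45 -0.9 -0.9 0 0; 45 -0.9 -0.9 0 0; 45 -0.9 -0.9 0 0; 45 -0.9 -0.9 0 0; 45 -0.9 -0.9 0 0; 45 -0.9 -0.9 0 0")

```text
time: 58.3
tool_pos: [0.4849, -0.1762, 0.2877]
tool_rot: [0.001, 0.554, 0.832, -0.0]
contact_force: [-0.3, 0.1, -0.5]
gripper_width: 0.527
```

Run:
```python
from h import *
st()
for n in('side','top'):
    im=manip.grab_frame(n)[:,:,::-1].copy(); cv2.imwrite(f'pics/{n}_end.png',im); o=cv2.imread(f'pics/{n}0.png')
    def red(i):
        h=cv2.cvtColor(i,cv2.COLOR_BGR2HSV); m=((h[:,:,0]<8)|(h[:,:,0]>172))&(h[:,:,1]>150); u,v=proj(n,J(np.array([[-45,135,170]])/1e3))[0].astype(int)
        ys,xs=np.nonzero(m[v-20:v+25,u-12:u+12]); return (xs.min()+u-12,xs.max()+u-12,ys.min()+v-20,ys.max()+v-20,xs.mean().round(2),ys.mean().round(2),len(xs)) if len(xs) else None
    print(n,'red init',red(o),'now',red(im))
    d=np.abs(im.astype(int)-o.astype(int)).max(2); 
    u,v=proj(n,J(np.array([[-45,-24,65]])/1e3))[0].astype(int); print('diff around block',[(int(x)) for x in (d[v-15:v+15,u-20:u+20]>40).sum(0)])
    m=cv2.morphologyEx((d>45).astype(np.uint8),cv2.MORPH_OPEN,np.ones((3,3),np.uint8)); k,l,S,C=cv2.connectedComponentsWithStats(m)
    print([S[i].tolist() for i in range(1,k) if S[i,4]>25])
```

```text
t 58.3 TCP jig mm [-237.5  -63.2  287.7] psi-jig 90.1 F [-0.3  0.1 -0.5] T [-0.04 -0.07  0.08] w 45.0 q [-0.49 -0.24  1.79 -0.    1.59 -0.89]
side red init (np.int64(308), np.int64(314), np.int64(151), np.int64(174), np.float64(11.92), np.float64(22.08), 98) now None
diff around block [0, 0, 6, 6, 6, 5, 6, 3, 9, 7, 7, 6, 7, 7, 6, 6, 4, 0, 0, 0, 0, 0, 0, 0, 0, 0, 0, 0, 0, 0, 0, 0, 0, 0, 0, 0, 0, 0, 0, 0]
[[67, 0, 34, 30, 454], [28, 14, 56, 45, 1011], [92, 14, 45, 25, 511], [149, 18, 29, 22, 315], [140, 28, 5, 6, 26], [101, 40, 8, 19, 71], [129, 40, 68, 46, 1630], [24, 43, 37, 31, 741], [60, 47, 18, 23, 214], [97, 62, 226, 338, 27050], [208, 67, 8, 15, 92], [216, 69, 17, 8, 109], [90, 75, 9, 7, 48], [93, 181, 11, 22, 163], [99, 191, 37, 22, 444], [328, 208, 9, 8, 40], [322, 213, 15, 10, 73], [95, 219, 33, 24, 499], [230, 219, 37, 14, 393], [267, 229, 12, 5, 41], [240, 237, 70, 30, 993], [114, 242, 9, 14, 82], [170, 243, 9, 12, 79], [150, 255, 14, 12, 121], [130, 259, 18, 7, 99]]
top red init (np.int64(284), np.int64(289), np.int64(175), np.int64(182), np.float64(11.83), np.float64(17.65), 23) now (np.int64(284), np.int64(289), np.int64(175), np.int64(182), np.float64(11.77), np.float64(17.59), 22)
diff around block [0, 0, 0, 0, 0, 0, 0, 0, 0, 2, 2, 1, 1, 0, 1, 1, 1, 0, 0, 1, 1, 2, 2, 2, 2, 3, 4, 3, 2, 3, 3, 2, 2, 0, 0, 0, 0, 0, 0, 0]
[[301, 161, 318, 239, 24883], [410, 259, 5, 7, 30], [180, 315, 119, 85, 4499], [292, 329, 9, 6, 41], [623, 340, 17, 9, 106], [616, 342, 4, 9, 34], [621, 350, 15, 50, 327], [632, 352, 8, 10, 70], [634, 363, 6, 28, 114]]
```

```bash
python3 -c "
from plant import manip
print(manip.job_done(), manip.state()['time'])"
```

```text
the job is handed in; nothing more can be done
the job is handed in; nothing more can be done
```

The block is turned over and clamped again in the jig, lap face down, and the job was handed in at about 58 s of the 72 s allowed.

**What I did:**
- I swung the handle fully back, took the block out and stood it on its square end on the free bench to the right of the board.
- I let go, turned the tool half round and took the block again from the opposite side.
- I laid it back on the board, slid it against the end stop and fence, and brought the handle upright.
- The tool cannot tilt, so I turned the block between the pads by pushing its end against the end stop, the board edge and the bench.

**Last checks:**
- **Block:** before clamping, its visible edges lay within about 0.2 px of the original seated picture (one reading was 0.5 px off), so within about 1–2 mm. Afterwards the side picture differs there only at the lap.
- **Handle:** in the top view the red grip is back within 0.1 px of its starting position. It pushed back with about 7 N at its stop before I let go.
- **Robot:** the tool was clear, with no contact force beyond sensor noise.

**Not clean or not confirmed:**
- **Pivoting:** the first tries slipped off the end stop, and one of my angle readings mistook the board's corner for the block's.
- **Hardest contact:** the highest force I read was about 33 N, when the held block touched down on the board.
- **Handle in the side view:** the arm hid it at the end, so that check rests on the top view alone.
- **Other things on the bench:** I compared them only by differencing the final pictures with the first. The arm hid part of the scene, and a 30-pixel change at the mallet head's corner went unexplained. The tool never came low near the mallet, so I took it for a shadow.

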